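# Clamp a framed glass slide in the spring-arm slide holder

## Task

Load the framed glass slide that lies on the notebook into the slide holder. Draw the holder's sprung curved arm back by its knob until it stays back by itself, lay the slide flat on the stage and slide it under the lip until it is home against the fixed edge and you feel it press on the side stop as well; then let go of it and bring the arm back in until its own spring takes over and holds the slide. Feel your way gently, for the glass must never be pressed against the edge or the stop with more than 15 N, and leave everything else on the desk where it is.

Things in the scene. Friction and masses are not known exactly. Their poses are not given: they have to be found in the camera images.
- slide_holder: Slide holder, fixed to the desk: grey base plate 190 (x) x 170 (y) mm, its flat top (the stage) 12 mm above the desk, with a white window let in flush. Origin: under the middle of the plate, at desk height. x points to the fixed edge, y to the side stop, z up.
- fixed_edge: Aluminium bar along the holder's y, 64 mm long, 12.5 mm high over the stage. Origin: at stage height, in the middle of its upright face, which looks to -x (holder's axes; x = 62.5 mm in the holder). A lip juts 4.5 mm from that face over the stage, its underside 8.6 mm above the stage: the 7 mm slide goes under it only flat on the stage, from the -x side.
- side_stop: Aluminium lug on the stage, 7.5 mm high, 13 mm long in x. Origin: at stage height, in the middle of its upright face, which looks to -y (holder's axes; y = 45 mm in the holder). It reaches from the fixed edge 13 mm to -x, so it meets only the last bit of the slide's long side; a finger alongside the middle of the slide passes clear of it.
- slide_seat (a point): Point on the stage, at (25, 20, 12) mm in the holder's frame, where the slide's origin lies when the slide is home against both the fixed edge and the side stop; axes as the holder's.
- spring_arm (a joint): Angle of the curved steel arm about its upright pivot (rad), anticlockwise from above. 0: fully in, as at the start; grows as it is drawn back, to a stop at 0.90. Over-centre spring: below 0.52 it pulls the arm in, above 0.52 it throws it back and keeps it at 0.90; up to about 5 N at the knob, plus drag of 0.2 N m per rad/s. On a slide that is home it rests at 0.10 to 0.12, pressing it with about 4 N to +x.
- clip_pivot (a point): The arm's pivot axis at stage height, at (-17.5, -70, 12) mm in the holder's frame.
- clip_knob (a point): Middle of the upright round black knob at the arm's free end, 11 to 12 mm in diameter, from 14 to 38 mm above the stage (this point: 26 mm above it), 90 mm from the pivot. At arm angle q it lies from the pivot in the direction 1.451 + q rad anticlockwise from the holder's x. Under it, down to the stage, is the 10 mm pad that bears on the slide; the arm bows to -x, 9 to 16 mm above the stage.
- glass_slide: Glass slide in a dark plastic frame, 75 (x) x 50 (y) x 7 (z) mm, about 50 g, loose, lying on the notebook with its long side within about 1.1 rad of the holder's x direction. Origin: centre of its underside. It may go in either end first.
- notebook: Blue spiral notebook on which the slide lies, fixed to the desk; cover 146 x 103 mm, its top 11 mm above the desk. Origin: under its middle, at desk height.
- eraser: Bystander: white eraser in a blue sleeve, 22 x 52 x 13 mm, loose on the desk. Origin: centre of its underside.
- pencil: Bystander: green pencil, 7 x 119 x 7 mm, loose on the desk. Origin: centre of its underside.
- usb_stick: Bystander: black memory stick, 17 x 54 x 8 mm, loose on the desk. Origin: centre of its underside.

How it is judged:
By the outcome, as a careful person would: the job done as asked, in the order asked, and still so for the second after the job is handed in, with the robot touching nothing.
It also fails if it takes over 72 s, if anything falls off the work surface, if the arm or the gripper's body presses on something with over 40 N, if the wrist force passes 120 N, or if a joint passes its speed limit or range.

## Robot

A 7-joint arm with a two-finger parallel gripper is mounted at the origin on the work surface; the furniture and walls round the work are solid. World frame = base frame: x ahead of the robot, y to its left, z up, the work surface at z = 0. Lengths are in m, angles in rad, forces in N, time in s.
With the tool pointing down it reaches from about 0.425 to 0.925 m from the base axis. Payload 6.8 kg.
Tool frame: the origin (TCP) lies midway between the tips of the shut fingers; the grasp point (between the pads) lies grip_point_offset behind it (grip_point_offset is the distance from the TCP to the grasp point, in m); z points along the fingers, y is the direction in which the jaws open and shut (so a half turn about z gives the same grasp; the last joint's range is limited). The gripper opens to 88 mm and grips with 3 to 60 N. Pads are 20 mm wide; open, the fingers measure 115 mm over their backs; the gripper's body (75 mm by 178 mm) begins 61 mm behind the grasp point.
Start: joints at [-1.221, 0.477, 0.022, 1.555, -0.011, 1.109, -0.083], TCP at [0.298, 0.606, 0.223] pointing down, gripper open.
Joint ranges: [-2.96, 2.96], [-0.34, 2.1], [-1.41, 1.46], [0.24, 2.44], [-1.37, 4.51], [0.17, 1.92], [-2.96, 2.96]. Speed limits (rad/s): [2.39, 2.39, 3.14, 3.14, 3.14, 3.14, 3.14].

## Interface

Orientations are given as [roll, pitch, yaw] about the fixed x, y, z axes, in that order (R = Rz(yaw) Ry(pitch) Rx(roll)).
In Python, from rig import state, snapshot, close_job, boxes_of, masks_of, grip_point_offset gives the robot as it stands.
- The arm moves only by the shell command python3 -m pendant 'ROWS' [OPENING] [FORCE]. ROWS is JSON, a list of rows, each an object of numbers: "tx", "ty", "tz": the shift along the tool's x, y, z in mm; "yaw": the turn about the tool's z in degrees. In form: [{"tx": .., "ty": .., "tz": .., "yaw": ..}, ...]. A call has 1 to 12 rows; each row is the pose to reach, as a shift and turn from the pose commanded when the call began, along the tool's axes at that moment; what a row does not reach only later rows make up. A row lasts 1/10 s, in which the tool goes at most 50 mm and 8.59 degrees, less where a joint would pass 70% of its speed; a pose out of reach is approached as far as the arm can. A call with a gripper value outside its range is refused whole. OPENING is the gripper's target within -1 to 1 (fully open at 1, half-way at 0, shut at -1), set as the call begins (- or left out, the last holds). The fingers move at their own pace and stop on an object; FORCE is the grip in N (left out, the last holds). Time passes only in rows, so rows that repeat a pose let the fingers close. It gives the time, the measured TCP pose, the force and the opening at its end, in the units of the state.
- state(): the state, without advancing time (a new reading comes with each control period).
- snapshot(name): name is "side" or "top" or "wrist"; returns a dict with "image" (400x640x3 uint8, red, green, blue), "range_z" (400x640 float32, m along the optical axis (not along the pixel's ray), 0 where there is no reading), "intrinsics" (3x3 intrinsics, pixels), "world_from_camera" (4x4, takes a point from camera to world coordinates); the wrist camera has in their place "hand_eye" (4x4, takes a point from camera to tool coordinates, whose origin is the TCP and whose axes are the flange's). Camera axes: x right, y up, looking along -z (the intrinsics and any distortion apply to the point x, -y, -z); pixel columns grow to the right and rows downward; lengths in m; the calibration is good to about 2 mm. A picture is of the moment at which its call begins: read the wrist's pose just before it.
- close_job(): hands the job in, once; it reports no verdict.
Trained networks look in a picture, given as the dict that the camera call returned (one of the last four; its "shot" number tells which), for a name from the list of things; names that differ only in an ending like _2 or _b are one class to them, and where a whole thing is asked for, a point or a joint stands for the part that bears it (a point fixed in the world has none). Each returns a list of dicts, best first, with "conf" (0 to 1); they miss things now and then, are a little off and sometimes report something else, mostly with a low value. They report only what shows in the picture. A call takes as long as a camera call.
- boxes_of(picture, thing): "extent" ([centre column, centre row, width, height] in pixels, round what is visible of it).
- masks_of(picture, thing): "region" (400x640 bool, what is visible of it) and "extent" ([centre column, centre row, width, height] in pixels, round what is visible of it).
The state is a dict: "time": time; "joint_pos": joint angles; "joint_vel": joint speeds; "tau": joint torques, N m; "eef_pos": TCP position; "ee_rot": TCP orientation; "force": force on the tool from outside, world axes, zero at the start; "ft_torque": the same for the moment, N m; "width": finger opening in m.
Only numpy, scipy, OpenCV 4.12 (cv2) and the standard library are available. Lean on these libraries where they do the work, as an engineer would, in place of code of your own. Each camera call takes 0.05 s, during which the arm holds its last target.

## Working session

There is one attempt and no reset: what is moved stays moved. The work goes in short steps, Python scripts to look and compute and a shell command to move; the robot and the scene stay as the last step left them, time stands still between calls to the robot, and variables do not carry over. Pictures are saved under pics/ and viewed, and the job is handed in when it is done.

```bash
ls -la; mkdir -p pics
python3 - <<'E'
from rig import *
import rig,cv2
print(state()); print(grip_point_offset)
for n in ["side","top","wrist"]:
    s=snapshot(n); cv2.imwrite(f"pics/{n}0.png",s["image"][:,:,::-1])
    print(n,s["intrinsics"].tolist(),(s.get("world_from_camera") if n!="wrist" else s["hand_eye"]).round(4).tolist(), [k for k in s])
E
```

```text
total 12
drwxr-xr-x  3 agent agent 4096 Dec  7 09:30 .
drwxr-xr-x 23 root  root  4096 Dec  7 09:30 ..
drwxr-xr-x  2 agent agent 4096 Dec  7 09:30 pics
{'time': 0.0, 'joint_pos': array([-1.22110629,  0.47778971,  0.02232383,  1.55642413, -0.01146191,
        1.10927568, -0.0831076 ]), 'joint_vel': array([-1.54687968e-03,  2.80465280e-04, -1.22435852e-03, -3.90790843e-04,
       -5.14282408e-05, -2.74484805e-03,  1.34094354e-03]), 'tau': array([ 1.13269591e-03, -5.82845128e+01,  1.53471328e+00, -2.72611785e+01,
       -5.44656871e-02,  1.69471256e-02,  1.72032314e-04]), 'eef_pos': array([0.29808309, 0.604965  , 0.22169992]), 'ee_rot': array([-3.13983084e+00,  1.57374125e-04,  2.68384815e+00]), 'force': array([-0.01573049, -0.07911074, -0.72705976]), 'ft_torque': array([-0.02255321,  0.03830787,  0.00949979]), 'width': 0.08797355457530251}
0.0187
side [[463.42342539635877, 0.0, 320.97395587355817], [0.0, 463.42342539635877, 208.15084829365122], [0.0, 0.0, 1.0]] [[-0.0522, 0.5338, -0.844, -0.7916], [-0.9985, -0.0141, 0.0529, 0.0538], [0.0163, 0.8455, 0.5338, 0.8745], [0.0, 0.0, 0.0, 1.0]] ['image', 'range_z', 'intrinsics', 'world_from_camera', 'shot']
top [[363.2487770377773, 0.0, 325.6005643337086], [0.0, 363.2487770377773, 197.10126501564392], [0.0, 0.0, 1.0]] [[-0.0008, 0.9844, -0.1762, 0.3064], [-0.9996, -0.0056, -0.0269, -0.0306], [-0.0274, 0.1761, 0.984, 1.0095], [0.0, 0.0, 0.0, 1.0]] ['image', 'range_z', 'intrinsics', 'world_from_camera', 'shot']
wrist [[343.4962679100762, 0.0, 317.8667789554567], [0.0, 343.4962679100762, 195.54829820610865], [0.0, 0.0, 1.0]] [[-0.001, 0.9656, 0.2601, 0.0697], [1.0, 0.0011, -0.0003, -0.0016], [-0.0006, 0.2601, -0.9656, -0.1625], [0.0, 0.0, 0.0, 1.0]] ['image', 'range_z', 'intrinsics', 'hand_eye', 'shot']
```

View pics/top0.png

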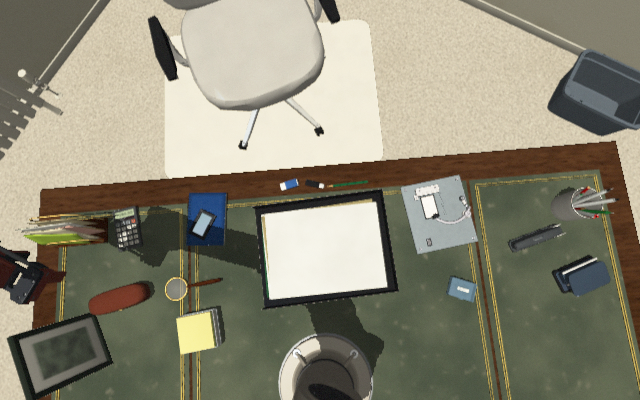

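View pics/side0.png

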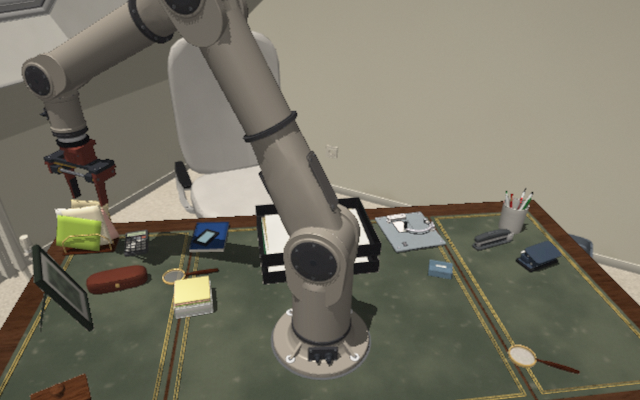

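View pics/wrist0.png

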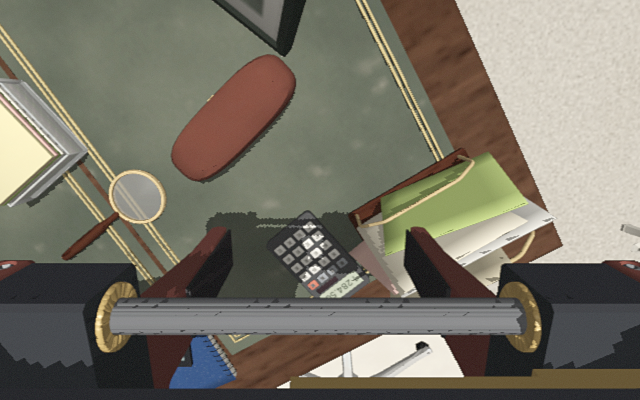

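```bash
cat > h.py <<'E'
import numpy as np,cv2
from scipy.spatial.transform import Rotation as Rot
from rig import *
def T_of(st):
    T=np.eye(4);T[:3,:3]=Rot.from_euler('xyz',st["ee_rot"]).as_matrix();T[:3,3]=st["eef_pos"];return T
def shot(n):
    st=state(); s=snapshot(n)
    s["W"]=s["world_from_camera"] if n!="wrist" else T_of(st)@s["hand_eye"]
    return s
def cloud(s):
    K=s["intrinsics"];z=s["range_z"];v,u=np.mgrid[:400,:640]
    P=np.stack([(u-K[0,2])/K[0,0]*z,-(v-K[1,2])/K[1,1]*z,-z],-1)
    return P@s["W"][:3,:3].T+s["W"][:3,3]
def px2w(s,u,v,h):
    K=s["intrinsics"];d=np.array([(u-K[0,2])/K[0,0],-(v-K[1,2])/K[1,1],-1.]);d=s["W"][:3,:3]@d;o=s["W"][:3,3]
    return o+d*(h-o[2])/d[2]
def w2px(s,p):
    q=np.linalg.inv(s["W"])@np.append(p,1);K=s["intrinsics"]
    return np.array([K[0,2]+K[0,0]*q[0]/-q[2],K[1,2]+K[1,1]*q[1]/q[2]])
def crop(s,u0,v0,u1,v1,k,name):
    im=s["image"][v0:v1,u0:u1,::-1];cv2.imwrite("pics/"+name,cv2.resize(im,None,fx=k,fy=k,interpolation=cv2.INTER_CUBIC))
E
python3 - <<'E'
from h import *
s=shot("top");C=cloud(s);np.savez("/tmp/top0.npz",image=s["image"],range_z=s["range_z"],K=s["intrinsics"],W=s["W"])
crop(s,390,165,490,265,6,"hold0.png");crop(s,170,180,250,250,8,"nb0.png")
for t in ["slide_holder","fixed_edge","side_stop","clip_knob","glass_slide","notebook","eraser","pencil","usb_stick"]:
    for m in masks_of(s,t)[:2]:
        R=m["region"];P=C[R]
        r=cv2.minAreaRect(P[:,:2].astype(np.float32)*1000)
        print(t,round(m["conf"],2),np.round(m["extent"],1),R.sum(),"med",np.median(P,0).round(4),"zr",np.percentile(P[:,2],[5,95]).round(3),"rect",[np.round(x,1) for x in r])
# tray heights
for u,v in [(320,250),(260,210),(385,195),(300,230),(115,240),(480,190),(200,330)]: print(u,v,C[v,u].round(3))
E
```

```text
slide_holder 0.93 [440.5 214.7  74.3  77.8] 4411 med [ 0.432  -0.3114  0.0127] zr [0.009 0.026] rect [array([ 419.2, -210.4]), array([197.9, 394.2]), np.float64(10.3)]
fixed_edge 0.61 [424.5 191.8  26.6  14.7] 171 med [ 0.5006 -0.2804  0.0249] zr [0.021 0.028] rect [array([ 501.5, -281.4]), array([22.4, 63.5]), np.float64(10.7)]
fixed_edge 0.29 [202.8 222.9  26.8  27.7] 493 med [0.4102 0.3398 0.0171] zr [0.014 0.02 ] rect [array([344.4, 174. ]), array([408.9,  77.1]), np.float64(68.8)]
clip_knob 0.62 [452.5 215.4  39.4  12.5] 106 med [ 0.423  -0.3632  0.0296] zr [0.026 0.051] rect [array([ 423.5, -344.9]), array([ 29.9, 107.3]), np.float64(11.2)]
glass_slide 0.71 [203.4 223.8  26.2  23.2] 484 med [0.4091 0.3402 0.0171] zr [0.014 0.02 ] rect [array([344.7, 173.9]), array([409.1,  75.5]), np.float64(68.9)]
notebook 0.79 [205.9 222.2  41.4  53. ] 1599 med [0.4367 0.3213 0.0119] zr [0.008 0.015] rect [array([408.1, 177. ]), array([434.4, 158.1]), np.float64(83.9)]
pencil 0.38 [343.6 185.9  23.3   7.3] 67 med [ 0.5206 -0.0439  0.0054] zr [-0.002  0.009] rect [array([522.8, -53.5]), array([12.4, 65.2]), np.float64(4.7)]
usb_stick 0.66 [314.6 185.8  20.    7.6] 98 med [0.5234 0.0309 0.008 ] zr [0.005 0.011] rect [array([427.2,  -7.3]), array([242.1,  44.1]), np.float64(21.2)]
320 250 [0.337 0.009 0.084]
260 210 [0.442 0.168 0.067]
385 195 [ 0.492 -0.17   0.   ]
300 230 [0.387 0.06  0.082]
115 240 [ 0.368  0.59  -0.002]
480 190 [ 0.506 -0.437 -0.004]
200 330 [0.137 0.316 0.05 ]
```

View pics/hold0.png

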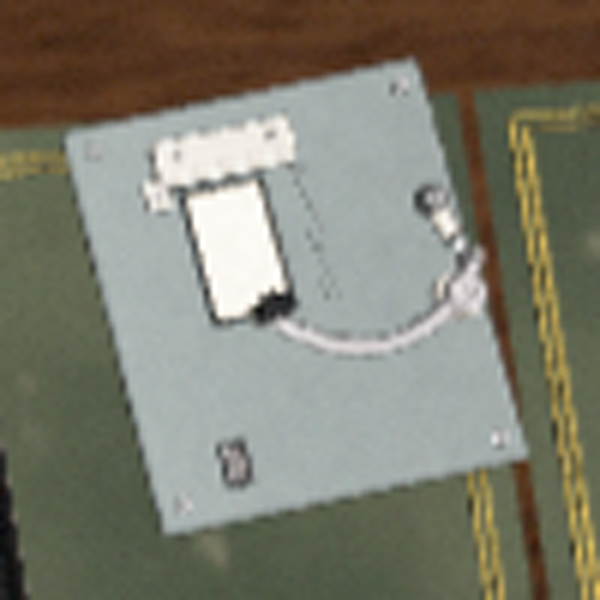

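View pics/nb0.png

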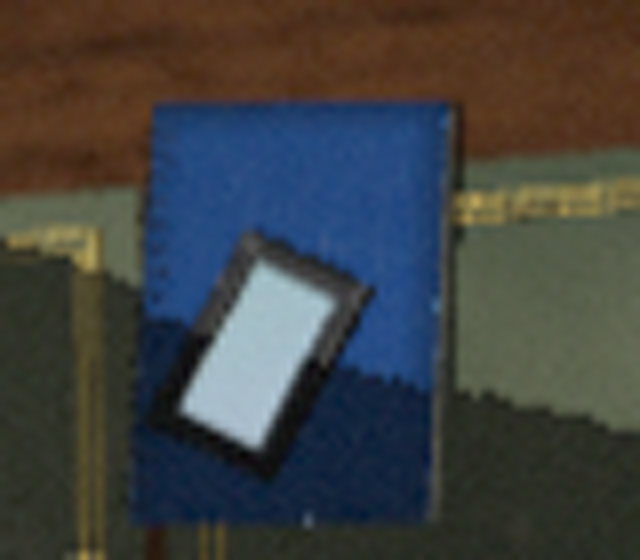

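Run:
```python
from h import *
d=np.load("/tmp/top0.npz");s=dict(intrinsics=d["K"],W=d["W"],image=d["image"],range_z=d["range_z"])
def f(x,y,k,u0,v0,h): return px2w(s,(x+.5)/k-.5+u0,(y+.5)/k-.5+v0,h)[:2]*1000
c=np.array([f(x,y,6,390,165,.012) for x,y in [(68,130),(412,57),(526,457),(167,535)]])
print("holder",c.round(1).tolist(),c.mean(0).round(1))
for a,b in [(0,1),(1,2),(2,3),(3,0)]: 
    e=c[b]-c[a];print(np.linalg.norm(e).round(1),np.degrees(np.arctan2(e[1],e[0])).round(1))
c=np.array([f(x,y,8,170,180,.018) for x,y in [(250,230),(375,290),(272,480),(150,420)]])
print("slide",c.round(1).tolist(),c.mean(0).round(1))
for a,b in [(0,1),(1,2),(2,3),(3,0)]: 
    e=c[b]-c[a];print(np.linalg.norm(e).round(1),np.degrees(np.arctan2(e[1],e[0])).round(1))
print("knob",f(432-160+0,300,6,390,165,.05))
```

```text
holder [[514.6, -213.5], [548.2, -374.1], [362.9, -413.0], [328.4, -250.9]] [ 438.5 -312.9]
164.1 -78.2
189.4 -168.1
165.8 102.0
189.9 11.3
slide [[454.2, 344.3], [433.0, 299.3], [367.5, 331.4], [388.2, 375.1]] [410.7 337.5]
49.8 -115.2
72.9 153.8
48.3 64.7
72.8 -25.0
knob [ 429.68771804 -292.95814094]
```

```bash
cat >> h.py <<'E'
def rows(x,y,z,yaw=None,st=None):
    "world mm target, yaw deg -> tool shift from present"
    st=st or state();T=T_of(st);d=T[:3,:3].T@(np.array([x,y,z])-T[:3,3]*1000)
    a=0 if yaw is None else (np.degrees(np.arctan2(T[1,0],T[0,0]))-yaw+180)%360-180
    print("tx %.1f ty %.1f tz %.1f yaw %.1f"%(*d,a), "from",(T[:3,3]*1000).round(1),np.degrees(st["ee_rot"]).round(2),"F",st["force"].round(2),"t",round(st["time"],2),"w",round(st["width"]*1000,1))
E
python3 -c "
from h import *
rows(474,307,200,154.4);rows(520,50,220,120);rows(440,-375,220,97)"
```

```text
tx -289.5 ty -190.1 tz 22.7 yaw -0.6 from [298.3 605.5 222.7] [180.    -0.   153.77] F [-0.65 -0.11 -1.09] t 0.65 w 88.0
tx -444.4 ty -400.3 tz 2.7 yaw 33.8 from [298.3 605.5 222.7] [180.    -0.   153.77] F [-0.65 -0.11 -1.09] t 0.65 w 88.0
tx -560.4 ty -816.9 tz 2.6 yaw 56.8 from [298.3 605.5 222.7] [180.    -0.   153.77] F [-0.65 -0.11 -1.09] t 0.65 w 88.0
```

```bash
python3 -m pendant '[{"tx":-289,"ty":-190,"tz":22,"yaw":-0.6},{"tx":-289,"ty":-190,"tz":22,"yaw":-0.6},{"tx":-289,"ty":-190,"tz":22,"yaw":-0.6},{"tx":-289,"ty":-190,"tz":22,"yaw":-0.6},{"tx":-289,"ty":-190,"tz":22,"yaw":-0.6},{"tx":-289,"ty":-190,"tz":22,"yaw":-0.6},{"tx":-289,"ty":-190,"tz":22,"yaw":-0.6},{"tx":-289,"ty":-190,"tz":22,"yaw":-0.6},{"tx":-289,"ty":-190,"tz":22,"yaw":-0.6},{"tx":-289,"ty":-190,"tz":22,"yaw":-0.6}]'
python3 - <<'E'
from h import *
s=shot("wrist");cv2.imwrite("pics/w1.png",s["image"][:,:,::-1]);C=cloud(s)
np.savez("/tmp/w1.npz",image=s["image"],range_z=s["range_z"],K=s["intrinsics"],W=s["W"])
for m in masks_of(s,"glass_slide")[:2]:
    R=m["region"];P=C[R];r=cv2.minAreaRect(P[:,:2].astype(np.float32)*1000)
    print(m["conf"],m["extent"],np.median(P,0),[np.round(x,1) for x in r])
    c,_=cv2.findContours(R.astype(np.uint8),0,1);c=max(c,key=cv2.contourArea);b=cv2.boxPoints(cv2.minAreaRect(c));print(b)
    w=np.array([px2w(s,u,v,.018)[:2]*1000 for u,v in b]);print(w.round(1),w.mean(0))
rows(474,307,200,154.4)
E
```

```text
time: 1.65
eef_pos: [0.473, 0.3088, 0.2008]
ee_rot: [3.141, -0.001, 2.696]
force: [0.4, 0.5, 0.2]
width: 0.0878
0.8 [322.9, 105.4, 53.5, 82.6] [0.40937377 0.33934221 0.01719872] [array([411.6, 339.1]), array([51.8, 76.2]), np.float64(63.7)]
[[293.99997  63.     ]
 [345.99997  63.     ]
 [345.99997 142.99998]
 [293.99997 142.99998]]
[[366.8 333.2]
 [388.  377.4]
 [456.4 346.4]
 [433.9 299.5]] [411.27874999 339.12013192]
tx -2.1 ty -1.3 tz 0.7 yaw 0.1 from [472.7 309.1 200.7] [ 1.7997e+02 -3.0000e-02  1.5454e+02] F [-0.65 -0.3   0.26] t 1.75 w 87.9
```

View pics/w1.png

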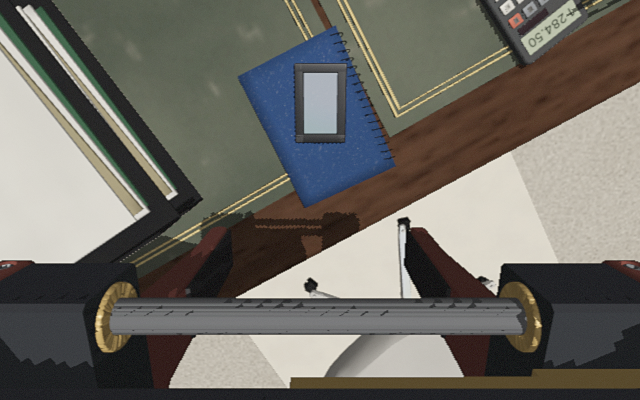

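```bash
python3 -c "
from h import *
rows(510,50,220,120);rows(440,-375,200,97)"
```

```text
tx -145.1 ty -217.9 tz -19.5 yaw 34.5 from [472.7 309.1 200.7] [ 1.7997e+02 -3.0000e-02  1.5454e+02] F [-0.65 -0.3   0.26] t 1.75 w 87.9
tx -264.6 ty -631.7 tz 0.2 yaw 57.5 from [472.7 309.1 200.7] [ 1.7997e+02 -3.0000e-02  1.5454e+02] F [-0.65 -0.3   0.26] t 1.75 w 87.9
```

```bash
python3 -m pendant '[{"tx":-30,"ty":-45,"tz":-5,"yaw":7},{"tx":-58,"ty":-87,"tz":-10,"yaw":14},{"tx":-87,"ty":-130,"tz":-15,"yaw":21},{"tx":-116,"ty":-174,"tz":-20,"yaw":28},{"tx":-145,"ty":-218,"tz":-20,"yaw":34},{"tx":-160,"ty":-265,"tz":-20,"yaw":40},{"tx":-175,"ty":-312,"tz":-20,"yaw":46},{"tx":-190,"ty":-360,"tz":-20,"yaw":52},{"tx":-205,"ty":-407,"tz":-15,"yaw":57},{"tx":-220,"ty":-455,"tz":-10,"yaw":57},{"tx":-234,"ty":-502,"tz":-5,"yaw":57},{"tx":-249,"ty":-550,"tz":0,"yaw":57}]'
python3 -m pendant '[{"tx":50,"ty":-66,"tz":0,"yaw":0},{"tx":50,"ty":-66,"tz":0,"yaw":0},{"tx":50,"ty":-66,"tz":0,"yaw":0}]' - | head -3;  python3 -c "
from h import *
rows(440,-375,200,97)"
```

```text
time: 2.95
eef_pos: [0.4624, -0.2857, 0.2018]
ee_rot: [3.141, -0.0, 1.703]
force: [1.4, -1.5, 0.4]
width: 0.0878
time: 3.25
eef_pos: [0.3865, -0.2419, 0.2006]
ee_rot: [-3.139, -0.003, 1.7]
tx -138.8 ty 35.9 tz 0.1 yaw 0.4 from [ 386.5 -241.9  200.6] [-179.83   -0.2    97.39] F [ 0.31  0.96 -0.65] t 3.25 w 87.9
```

```bash
python3 -m pendant '[{"tx":-139,"ty":36},{"tx":-139,"ty":36},{"tx":-139,"ty":36},{"tx":-139,"ty":36}]'
python3 - <<'E'
from h import *
for n in ["wrist","top"]:
    s=shot(n);cv2.imwrite(f"pics/{n}2.png",s["image"][:,:,::-1])
    np.savez(f"/tmp/{n}2.npz",image=s["image"],range_z=s["range_z"],K=s["intrinsics"],W=s["W"])
    C=cloud(s)
    for t in ["slide_holder","fixed_edge","side_stop","clip_knob"]:
        for m in masks_of(s,t)[:1]:
            R=m["region"];P=C[R];r=cv2.minAreaRect(P[:,:2].astype(np.float32)*1000)
            print(n,t,m["conf"].__round__(2),np.round(m["extent"],1),np.median(P,0).round(4),[np.round(x,1) for x in r])
rows(440,-375,200,97)
E
```

```text
wrist slide_holder 0.82 [350.2 228.  182.3 137.6] [ 0.4271 -0.2915  0.0125] [array([ 428.9, -275.7]), array([197. , 214.5]), np.float64(7.3)]
wrist fixed_edge 0.72 [423.2 214.2  19.8  44. ] [ 0.4972 -0.2667  0.0247] [array([ 453.2, -223.8]), array([ 33.2, 176.7]), np.float64(45.8)]
wrist side_stop 0.55 [409.1 196.9  12.2  10.9] [ 0.4805 -0.2514  0.0197] [array([ 430.5, -218.3]), array([ 15.3, 136. ]), np.float64(56.1)]
wrist clip_knob 0.73 [345.2 262.4  29.7  71.1] [ 0.4184 -0.3194  0.0283] [array([ 411.5, -272.1]), array([ 31.6, 204.5]), np.float64(9.9)]
top slide_holder 0.96 [422.  218.   34.2  74.6] [ 0.4253 -0.257   0.0126] [array([ 367.1, -200.1]), array([173.1, 315.9]), np.float64(48.4)]
top fixed_edge 0.46 [417.3 192.8   9.8  11.5] [ 0.4953 -0.2594  0.0255] [array([ 473.3, -237.4]), array([19.1, 85.6]), np.float64(44.8)]
tx -136.1 ty 32.4 tz 1.8 yaw 0.4 from [ 390.3 -244.2  201.8] [-1.7999e+02  2.0000e-02  9.7390e+01] F [-0.97  0.45  0.57] t 3.75 w 87.6invalid input
```

View pics/wrist2.png

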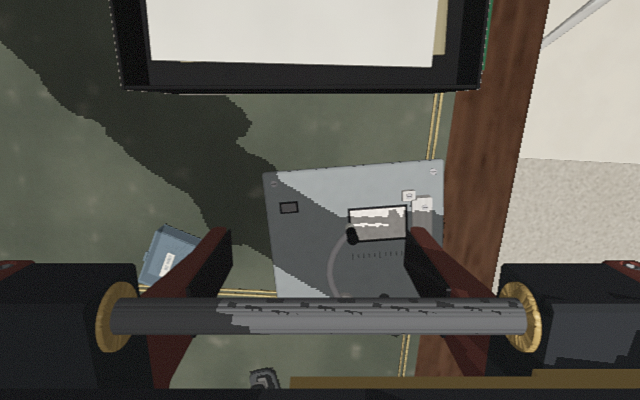

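```bash
python3 -m pendant '[{"tx":-137,"ty":34,"tz":20,"yaw":0},{"tx":-137,"ty":34,"tz":20,"yaw":0},{"tx":-137,"ty":34,"tz":20,"yaw":0},{"tx":-137,"ty":34,"tz":20,"yaw":0}]'
python3 - <<'E'
from h import *
for n in ["wrist"]:
    s=shot(n);cv2.imwrite(f"pics/{n}3.png",s["image"][:,:,::-1])
    np.savez(f"/tmp/{n}3.npz",image=s["image"],range_z=s["range_z"],K=s["intrinsics"],W=s["W"])
    C=cloud(s)
    for t in ["slide_holder","fixed_edge","side_stop","clip_knob"]:
        for m in masks_of(s,t)[:1]:
            R=m["region"];P=C[R];r=cv2.minAreaRect(P[:,:2].astype(np.float32)*1000)
            print(n,t,m["conf"].__round__(2),np.round(m["extent"],1),np.median(P,0).round(4),[np.round(x,1) for x in r])
rows(440,-375,200,97)
E
```

```text
time: 4.15
eef_pos: [0.4416, -0.3807, 0.1807]
ee_rot: [-3.14, 0.004, 1.696]
force: [-0.8, 0.6, 0.1]
width: 0.0876
wrist slide_holder 0.79 [314.4 100.2 217.6 194.8] [ 0.437  -0.3057  0.0126] [array([ 437.3, -313.9]), array([190.1, 176.9]), np.float64(11.6)]
wrist fixed_edge 0.77 [401.   77.8  26.2  80.3] [ 0.5004 -0.282   0.0249] [array([ 476.5, -280.3]), array([66.9, 83. ]), np.float64(87.2)]
wrist side_stop 0.67 [381.   40.2  14.7  10.5] [ 0.4805 -0.2531  0.02  ] [array([ 459.9, -280.1]), array([82.3, 12.9]), np.float64(53.3)]
wrist clip_knob 0.66 [309.9 132.2  43.9 120.9] [ 0.4225 -0.3487  0.0285] [array([ 425.8, -347.7]), array([ 36.7, 118.4]), np.float64(12.8)]
tx -0.6 ty -1.3 tz -18.2 yaw 0.4 from [ 441.2 -374.2  181.8] [ 1.7998e+02 -6.0000e-02  9.7440e+01] F [ 0.2  -0.34 -0.1 ] t 4.4 w 88.0
```

View pics/wrist3.png

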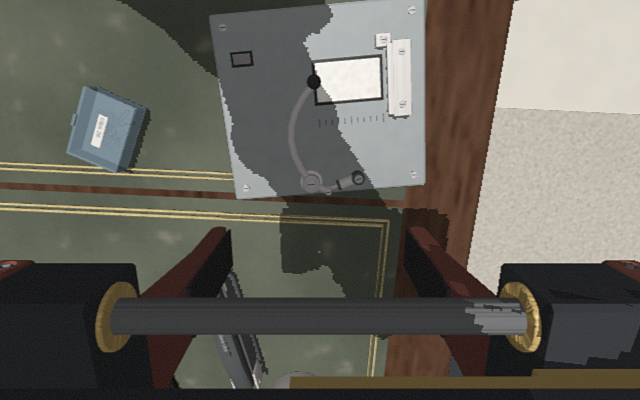

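Run:
```python
from h import *
s=shot("wrist");cv2.imwrite(f"pics/w4.png",s["image"][:,:,::-1]);crop(s,200,0,440,200,3,"w4c.png")
np.savez(f"/tmp/w4.npz",image=s["image"],range_z=s["range_z"],K=s["intrinsics"],W=s["W"])
rows(440,-375,200,97)
th=np.radians(11.6);c=np.array([438,-313.5])
H=lambda x,y,z:np.array([*(c+[x*np.cos(th)-y*np.sin(th),x*np.sin(th)+y*np.cos(th)]),z])/1000
for nm,p in dict(c00=(-95,-85,12),c10=(95,-85,12),c01=(-95,85,12),knob=(-6.7,19.4,50),pivot=(-17.5,-70,28),e0=(62.5,-32,24.5),e1=(62.5,32,24.5),l0=(58,-32,24.5)).items(): print(nm,w2px(s,H(*p)).round(1))
```

```text
tx -0.6 ty -1.4 tz -18.0 yaw 0.5 from [ 441.3 -374.2  182. ] [ 1.7996e+02 -5.0000e-02  9.7450e+01] F [-0.02  0.79  0.74] t 4.45 w 87.8
c00 [234.6 206. ]
c10 [423.3 192.5]
c01 [208.4  21.8]
knob [313.4  90. ]
pivot [309.6 190. ]
e0 [392.5 143.2]
e1 [391.2  70.1]
l0 [387.6 143.5]
```

View pics/w4c.png

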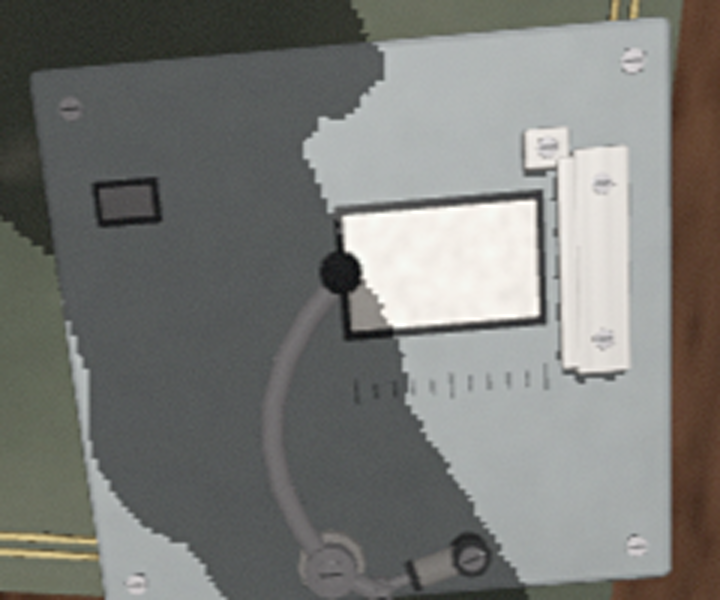

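Run:
```python
from h import *
from scipy.optimize import least_squares
d=np.load("/tmp/w4.npz");s=dict(intrinsics=d["K"],W=d["W"])
g=lambda x,y:np.array([(x+.5)/3-.5+200,(y+.5)/3-.5])
obs=[((-95,85,12),g(32,75)),((95,85,12),g(668,18)),((95,-85,12),g(670,575)),((-6.7,19.4,50),g(340,272)),((-17.5,-70,28),g(331,567))]
def H(p,q):
    c,t=np.array(p[:2]),p[2];x,y,z=q
    return np.array([*(c+[x*np.cos(t)-y*np.sin(t),x*np.sin(t)+y*np.cos(t)]),z])/1000
f=lambda p:np.concatenate([w2px(s,H(p,q))-o for q,o in obs])
r=least_squares(f,[438,-313,.2],x_scale=[1,1,.01]);print(r.x,np.degrees(r.x[2]),r.fun.reshape(-1,2).round(1))
print("knob",H(r.x,(-6.7,19.4,50)))
```

```text
[ 4.38069382e+02 -3.14089376e+02  2.08545805e-01] 11.948794485548063 [[-2.4 -1.4]
 [ 1.4 -1.3]
 [ 0.8  1.2]
 [ 0.2  0.5]
 [ 0.   2. ]]
knob [ 0.42749802 -0.29649687  0.05      ]
```

```bash
python3 -c "
from h import *
rows(427.6,-296,75,94.9)"
```

```text
tx 79.2 ty -3.6 tz 107.1 yaw 2.6 from [ 441.3 -374.2  182. ] [ 1.7996e+02 -5.0000e-02  9.7450e+01] F [-0.02  0.79  0.74] t 4.45 w 87.8
```

```bash
python3 -m pendant '[{"tx":40,"ty":-2,"tz":20,"yaw":2.6},{"tx":79,"ty":-3.6,"tz":50,"yaw":2.6},{"tx":79,"ty":-3.6,"tz":90,"yaw":2.6},{"tx":79,"ty":-3.6,"tz":107,"yaw":2.6},{"tx":79,"ty":-3.6,"tz":107,"yaw":2.6},{"tx":79,"ty":-3.6,"tz":107,"yaw":2.6},{"tx":79,"ty":-3.6,"tz":107,"yaw":2.6}]' -0.25 5
python3 - <<'E'
from h import *
rows(427.6,-296,34,94.9)
s=shot("wrist");cv2.imwrite("pics/w5.png",s["image"][:,:,::-1])
E
```

```text
time: 5.15
eef_pos: [0.4284, -0.2982, 0.0762]
ee_rot: [3.139, 0.001, 1.654]
force: [-0.2, 0.7, 0.1]
width: 0.0356
tx 2.3 ty -0.7 tz 42.2 yaw -0.1 from [ 428.4 -298.2   76.2] [1.7987e+02 6.0000e-02 9.4770e+01] F [-0.18  0.74  0.14] t 5.15 w 35.6
```

View pics/w5.png

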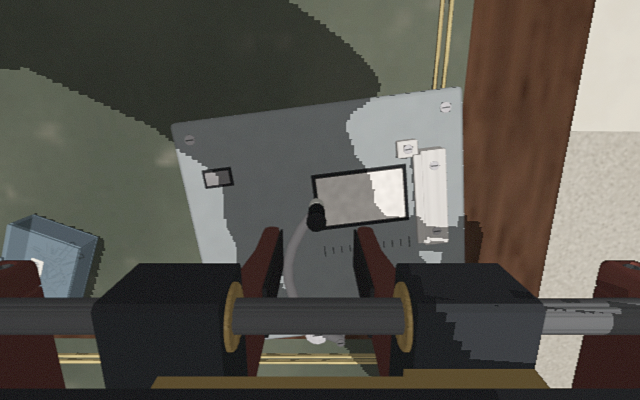

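Run:
```python
from h import *
s=shot("wrist");st=state();T=T_of(st)
print("tcp",w2px(s,T[:3,3]),[w2px(s,(T@np.array([0,y,0,1]))[:3]).round(0) for y in(-.018,.018)])
for z in (.05,.038,.026):print(z,w2px(s,np.array([.4276,-.296,z])).round(1))
C=cloud(s)
for v,u in [(205,316),(213,316),(222,316),(228,316)]: print(v,C[v,u].round(4))
```

```text
tcp [317.28755476 243.27751989] [array([282., 243.]), array([353., 243.])]
0.05 [316.3 221.9]
0.038 [316.4 215.4]
0.026 [316.4 209.5]
205 [ 0.427  -0.2912  0.0319]
213 [ 0.427  -0.2903  0.0508]
222 [ 0.4274 -0.2961  0.05  ]
228 [ 0.4277 -0.2992  0.0515]
```

```bash
python3 -m pendant '[{"tx":3,"ty":-0.5,"tz":20,"yaw":0},{"tx":3,"ty":-0.5,"tz":38,"yaw":0},{"tx":3,"ty":-0.5,"tz":42,"yaw":0},{"tx":3,"ty":-0.5,"tz":42,"yaw":0},{"tx":3,"ty":-0.5,"tz":42,"yaw":0}]'
python3 -m pendant '[{"tx":0,"ty":0,"tz":0,"yaw":0},{"tx":0,"ty":0,"tz":0,"yaw":0},{"tx":0,"ty":0,"tz":0,"yaw":0},{"tx":0,"ty":0,"tz":0,"yaw":0}]' -0.64 5; python3 -c "
from h import *
rows(427.6,-296,34,94.9)"
```

```text
time: 5.75
eef_pos: [0.4273, -0.2953, 0.0336]
ee_rot: [3.141, 0.001, 1.654]
force: [0.3, 0.5, -0.5]
width: 0.0327
time: 6.15
eef_pos: [0.4269, -0.2948, 0.033]
ee_rot: [3.141, 0.0, 1.654]
force: [0.1, -0.0, -0.0]
width: 0.0162
tx -1.3 ty 0.6 tz -1.0 yaw -0.1 from [ 426.9 -294.8   33. ] [1.7998e+02 1.0000e-02 9.4770e+01] F [ 0.06 -0.03 -0.04] t 6.15 w 16.2
```

```bash
python3 -m pendant '[{"tx":-0.2,"ty":-6.3,"tz":0,"yaw":-4},{"tx":-0.9,"ty":-12.6,"tz":0,"yaw":-8},{"tx":-2,"ty":-18.8,"tz":0,"yaw":-12},{"tx":-3.5,"ty":-24.9,"tz":0,"yaw":-16},{"tx":-5.5,"ty":-30.9,"tz":0,"yaw":-20},{"tx":-7.8,"ty":-36.7,"tz":0,"yaw":-24},{"tx":-10.6,"ty":-42.4,"tz":0,"yaw":-28},{"tx":-13.7,"ty":-47.8,"tz":0,"yaw":-32},{"tx":-17.3,"ty":-53,"tz":0,"yaw":-36},{"tx":-21.2,"ty":-58,"tz":0,"yaw":-40},{"tx":-26,"ty":-63.3,"tz":0,"yaw":-44.5},{"tx":-31.3,"ty":-68.2,"tz":0,"yaw":-49}]'
python3 -m pendant '[{"tx":0,"ty":0,"tz":0,"yaw":0},{"tx":0,"ty":0,"tz":0,"yaw":0},{"tx":0,"ty":0,"tz":0,"yaw":0},{"tx":0,"ty":0,"tz":0,"yaw":0}]' -0.3
python3 -m pendant '[{"tx":0,"ty":0,"tz":-20,"yaw":0},{"tx":0,"ty":0,"tz":-50,"yaw":0},{"tx":0,"ty":0,"tz":-100,"yaw":0},{"tx":0,"ty":0,"tz":-150,"yaw":0},{"tx":0,"ty":0,"tz":-150,"yaw":0}]'
python3 - <<'E'
from h import *
rows(427.6,-296,34,94.9)
s=shot("top");crop(s,370,150,490,260,6,"t6.png")
s=shot("wrist");cv2.imwrite("pics/w6.png",s["image"][:,:,::-1])
E
```

```text
time: 7.35
eef_pos: [0.3611, -0.332, 0.0328]
ee_rot: [-3.141, 0.0, 2.512]
force: [-0.2, -1.3, -0.4]
width: 0.0156
time: 7.75
eef_pos: [0.3618, -0.3312, 0.0327]
ee_rot: [3.141, -0.0, 2.509]
force: [1.0, 0.0, -1.0]
width: 0.0301
time: 8.25
eef_pos: [0.3647, -0.3339, 0.1888]
ee_rot: [3.14, 0.011, 2.509]
force: [0.1, -0.0, 0.4]
width: 0.0309
tx -26.6 ty 67.6 tz 155.2 yaw 48.8 from [ 364.7 -333.9  188.8] [179.93   0.64 143.74] F [ 0.13 -0.01  0.44] t 8.25 w 30.9
```

View pics/w6.png

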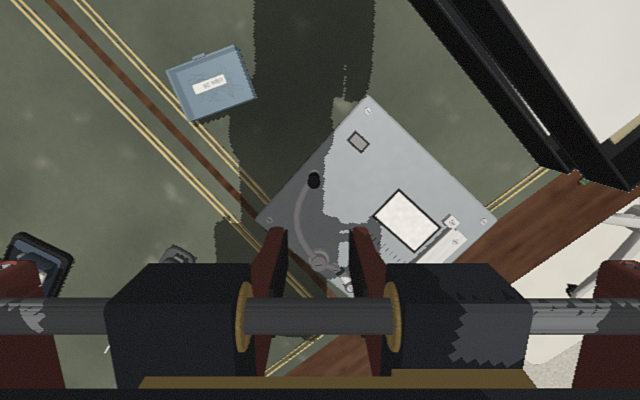

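View pics/t6.png

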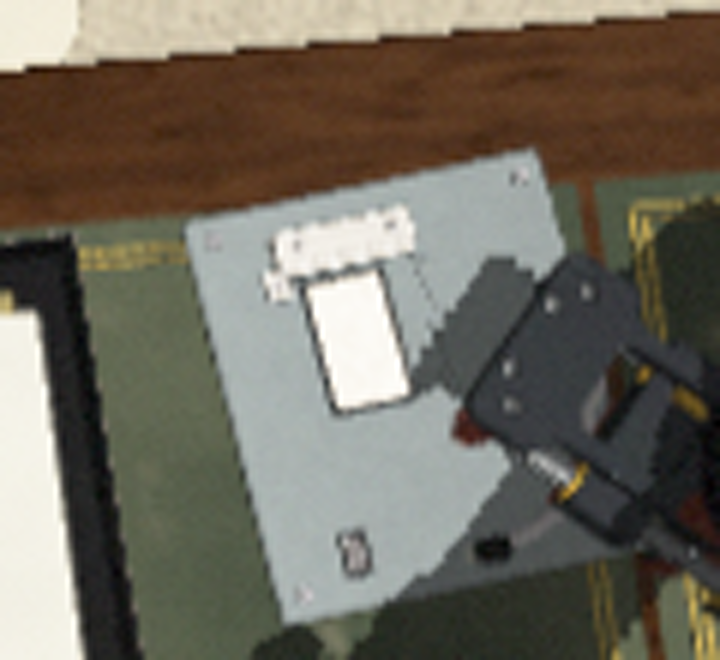

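```bash
python3 -c "
from h import *
rows(480,-160,190,148);rows(510,0,190,150);rows(480,200,190,154.5);rows(411.3,338.8,120,154.5)"
```

```text
tx 6.4 ty 208.0 tz -6.0 yaw -4.2 from [ 362.3 -331.6  183.8] [1.7995e+02 1.6000e-01 1.4379e+02] F [-0.69  0.13 -0.5 ] t 8.35 w 30.6
tx 76.7 ty 354.8 tz -6.1 yaw -6.2 from [ 362.3 -331.6  183.8] [1.7995e+02 1.6000e-01 1.4379e+02] F [-0.69  0.13 -0.5 ] t 8.35 w 30.6
tx 219.1 ty 498.4 tz -6.4 yaw -10.7 from [ 362.3 -331.6  183.8] [1.7995e+02 1.6000e-01 1.4379e+02] F [-0.69  0.13 -0.5 ] t 8.35 w 30.6
tx 356.7 ty 569.8 tz 63.3 yaw -10.7 from [ 362.3 -331.6  183.8] [1.7995e+02 1.6000e-01 1.4379e+02] F [-0.69  0.13 -0.5 ] t 8.35 w 30.6
```

```bash
python3 -m pendant '[{"tx":2,"ty":48,"tz":-6,"yaw":0},{"tx":4,"ty":96,"tz":-6,"yaw":-1},{"tx":5,"ty":144,"tz":-6,"yaw":-2},{"tx":6,"ty":192,"tz":-6,"yaw":-3},{"tx":20,"ty":236,"tz":-6,"yaw":-4},{"tx":41,"ty":280,"tz":-6,"yaw":-5},{"tx":61,"ty":323,"tz":-6,"yaw":-6},{"tx":86,"ty":364,"tz":-6,"yaw":-7},{"tx":121,"ty":399,"tz":-6,"yaw":-8},{"tx":156,"ty":434,"tz":-6,"yaw":-9},{"tx":190,"ty":469,"tz":-6,"yaw":-10},{"tx":219,"ty":498,"tz":-6,"yaw":-10.7}]' 1; python3 -c "
from h import *
rows(411.3,338.8,100,154.5)"
```

```text
time: 9.55
eef_pos: [0.4769, 0.2021, 0.1868]
ee_rot: [-3.139, -0.003, 2.698]
force: [0.8, 0.0, -0.1]
width: 0.0882
tx 117.7 ty 95.5 tz 86.9 yaw 0.1 from [476.9 202.1 186.8] [-1.7987e+02 -1.6000e-01  1.5461e+02] F [ 0.84  0.   -0.09] t 9.55 w 88.2
```

```bash
python3 -m pendant '[{"tx":39,"ty":31,"tz":0,"yaw":0},{"tx":78,"ty":62,"tz":0,"yaw":0},{"tx":117.7,"ty":95.5,"tz":20,"yaw":0},{"tx":117.7,"ty":95.5,"tz":60,"yaw":0},{"tx":117.7,"ty":95.5,"tz":87,"yaw":0},{"tx":117.7,"ty":95.5,"tz":87,"yaw":0},{"tx":117.7,"ty":95.5,"tz":87,"yaw":0}]'
python3 - <<'E'
from h import *
rows(411.3,338.8,13,154.5)
s=shot("wrist");cv2.imwrite("pics/w7.png",s["image"][:,:,::-1]);C=cloud(s)
P=C.reshape(-1,3);b=s["image"].reshape(-1,3)
for m in masks_of(s,"glass_slide")[:1]:
    R=m["region"];print(m["conf"],m["extent"])
    c,_=cv2.findContours(R.astype(np.uint8),0,1);c=max(c,key=cv2.contourArea);b=cv2.boxPoints(cv2.minAreaRect(c))
    w=np.array([px2w(s,u,v,.018)[:2]*1000 for u,v in b]);print(b.round(),w.round(1),w.mean(0))
for m in masks_of(s,"notebook")[:1]: print("nb z",np.median(C[m["region"]],0), "px", s["W"][:3,3])
E
```

```text
time: 10.25
eef_pos: [0.4134, 0.3356, 0.1008]
ee_rot: [-3.139, -0.001, 2.696]
force: [-0.4, -0.0, -0.2]
width: 0.0877
tx 3.1 ty 2.2 tz 87.8 yaw -0.1 from [413.4 335.6 100.8] [-1.7983e+02 -7.0000e-02  1.5444e+02] F [-0.35 -0.01 -0.17] t 10.25 w 87.7
0.96 [325.2, 192.2, 72.9, 103.2]
[[288. 144.]
 [358. 144.]
 [358. 241.]
 [288. 241.]] [[365.8 332.9]
 [387.3 377.8]
 [455.  347.8]
 [431.9 299.4]] [410.01587262 339.48077336]
nb z [0.42490567 0.32505059 0.01201963] px [0.35017386 0.36458976 0.26336978]
```

View pics/w7.png

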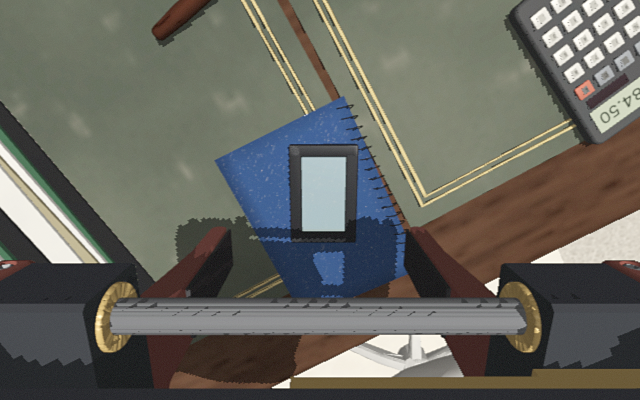

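```bash
python3 -m pendant '[{"tx":3.5,"ty":2.2,"tz":30,"yaw":0},{"tx":3.5,"ty":2.2,"tz":60,"yaw":0},{"tx":3.5,"ty":2.2,"tz":75,"yaw":0},{"tx":3.5,"ty":2.2,"tz":82,"yaw":0},{"tx":3.5,"ty":2.2,"tz":86,"yaw":0},{"tx":3.5,"ty":2.2,"tz":87,"yaw":0},{"tx":3.5,"ty":2.2,"tz":87.5,"yaw":0},{"tx":3.5,"ty":2.2,"tz":87.5,"yaw":0}]' ; python3 -c "
from h import *
rows(410.5,339,13,154.5)"
```

```text
time: 11.2
eef_pos: [0.4123, 0.3403, 0.015]
ee_rot: [3.14, 0.0, 2.696]
force: [-0.7, -0.3, -0.6]
width: 0.088
tx 1.1 ty -1.9 tz 2.0 yaw -0.0 from [412.3 340.3  15. ] [1.7993e+02 3.0000e-02 1.5446e+02] F [-0.66 -0.26 -0.59] t 11.2 w 88.0
```

```bash
python3 -m pendant '[{"tx":0,"ty":-0.6,"tz":1,"yaw":0},{"tx":0,"ty":-0.6,"tz":2,"yaw":0},{"tx":0,"ty":-0.6,"tz":2,"yaw":0}]'; python3 -c "
from h import *
rows(410.5,339,13,154.5)";  python3 -m pendant '[{"tx":0,"ty":0,"tz":0,"yaw":0},{"tx":0,"ty":0,"tz":0,"yaw":0},{"tx":0,"ty":0,"tz":0,"yaw":0},{"tx":0,"ty":0,"tz":0,"yaw":0},{"tx":0,"ty":0,"tz":0,"yaw":0},{"tx":0,"ty":0,"tz":0,"yaw":0},{"tx":0,"ty":0,"tz":0,"yaw":0},{"tx":0,"ty":0,"tz":0,"yaw":0}]' -0.2 8; python3 -c "
from h import *
rows(410.5,339,13,154.5)"
```

```text
time: 11.5
eef_pos: [0.4115, 0.3393, 0.0123]
ee_rot: [-3.142, -0.0, 2.696]
force: [-0.7, 0.1, -0.1]
width: 0.0879
tx 0.8 ty -0.8 tz -0.7 yaw -0.0 from [411.5 339.3  12.3] [-180.     -0.    154.47] F [-0.73  0.07 -0.08] t 11.5 w 87.9
time: 12.3
eef_pos: [0.4116, 0.3394, 0.0123]
ee_rot: [3.141, -0.0, 2.696]
force: [0.4, 0.7, -0.4]
width: 0.0493
tx 0.8 ty -0.9 tz -0.7 yaw -0.0 from [411.6 339.4  12.3] [179.99  -0.   154.47] F [ 0.36  0.72 -0.43] t 12.3 w 49.3
```

```bash
python3 -m pendant '[{"tx":0,"ty":0,"tz":-5,"yaw":0},{"tx":0,"ty":0,"tz":-25,"yaw":0},{"tx":0,"ty":0,"tz":-60,"yaw":0},{"tx":0,"ty":0,"tz":-100,"yaw":0},{"tx":0,"ty":0,"tz":-140,"yaw":0},{"tx":0,"ty":0,"tz":-140,"yaw":0}]'
python3 - <<'E'
from h import *
rows(480,200,160,130);rows(510,0,160,80);rows(480,-160,160,30);rows(410,-310,100,11.75)
s=shot("wrist");cv2.imwrite("pics/w8.png",s["image"][:,:,::-1])
T=T_of(state());Ti=np.linalg.inv(T)
for m in masks_of(s,"glass_slide")[:1]:
    R=m["region"];P=cloud(s)[R];Q=(P@Ti[:3,:3].T+Ti[:3,3])*1000;print(m["conf"],m["extent"],"tool-frame med",np.median(Q,0).round(1),np.percentile(Q,[3,97],axis=0).round(1))
E
```

```text
time: 12.9
eef_pos: [0.4141, 0.3418, 0.1579]
ee_rot: [3.132, 0.003, 2.696]
force: [1.2, 0.6, -1.5]
width: 0.0498
tx -120.6 ty -99.5 tz -2.6 yaw 24.4 from [414.1 341.8 157.9] [179.47   0.19 154.45] F [ 1.16  0.61 -1.54] t 12.9 w 49.8
tx -233.9 ty -267.0 tz -3.8 yaw 74.4 from [414.1 341.8 157.9] [179.47   0.19 154.45] F [ 1.16  0.61 -1.54] t 12.9 w 49.8
tx -275.9 ty -424.3 tz -5.1 yaw 124.4 from [414.1 341.8 157.9] [179.47   0.19 154.45] F [ 1.16  0.61 -1.54] t 12.9 w 49.8
tx -277.2 ty -590.3 tz 53.4 yaw 142.7 from [414.1 341.8 157.9] [179.47   0.19 154.45] F [ 1.16  0.61 -1.54] t 12.9 w 49.8
0.72 [320.6, 235.4, 108.9, 128.2] tool-frame med [ 8.  -0.5 -7.3] [[-26.  -23.8  -9.5]
 [ 37.4  23.3  -5.4]]
```

View pics/w8.png

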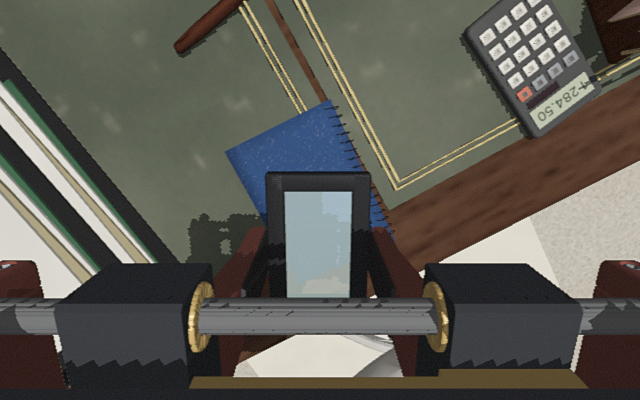

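```bash
python3 -m pendant '[{"tx":-40,"ty":-33,"tz":0,"yaw":8},{"tx":-80,"ty":-66,"tz":0,"yaw":16},{"tx":-120,"ty":-99,"tz":0,"yaw":24},{"tx":-143,"ty":-133,"tz":0,"yaw":32},{"tx":-166,"ty":-167,"tz":0,"yaw":40},{"tx":-189,"ty":-201,"tz":0,"yaw":48},{"tx":-212,"ty":-235,"tz":0,"yaw":56},{"tx":-234,"ty":-267,"tz":0,"yaw":64},{"tx":-244,"ty":-307,"tz":0,"yaw":72},{"tx":-255,"ty":-347,"tz":0,"yaw":80},{"tx":-266,"ty":-386,"tz":0,"yaw":88},{"tx":-276,"ty":-424,"tz":0,"yaw":96}]' ; python3 -c "
from h import *
rows(442.9,-297.5,100,11.75)"
```

```text
time: 14.2
eef_pos: [0.4761, -0.1637, 0.1508]
ee_rot: [-3.139, 0.002, 1.014]
force: [0.6, 0.1, -1.0]
width: 0.05
tx -131.1 ty 42.6 tz 50.9 yaw 46.4 from [ 476.1 -163.7  150.8] [-1.7986e+02  1.0000e-01  5.8130e+01] F [ 0.6   0.1  -0.98] t 14.2 w 50.0
```

```bash
python3 -m pendant '[{"tx":-25,"ty":8,"tz":0,"yaw":8},{"tx":-55,"ty":17,"tz":0,"yaw":16},{"tx":-85,"ty":26,"tz":0,"yaw":24},{"tx":-115,"ty":35,"tz":0,"yaw":32},{"tx":-131,"ty":42.6,"tz":10,"yaw":40},{"tx":-131,"ty":42.6,"tz":30,"yaw":46.4},{"tx":-131,"ty":42.6,"tz":50,"yaw":46.4},{"tx":-131,"ty":42.6,"tz":50,"yaw":46.4},{"tx":-131,"ty":42.6,"tz":50,"yaw":46.4}]'
python3 - <<'E'
from h import *
rows(442.9,-297.5,40,11.75)
s=shot("wrist");cv2.imwrite("pics/w9.png",s["image"][:,:,::-1]);C=cloud(s)
T=T_of(state());Ti=np.linalg.inv(T)
for m in masks_of(s,"glass_slide")[:1]:
    R=cv2.erode(m["region"].astype(np.uint8),np.ones((5,5)))>0;P=C[R];Q=(P@Ti[:3,:3].T+Ti[:3,3])*1000
    Q=Q[abs(Q[:,2]+7)<5];A=np.c_[Q[:,:2],np.ones(len(Q))];print(m["conf"],"plane z=ax+by+c",np.linalg.lstsq(A,Q[:,2],rcond=None)[0].round(4))
for t in ["fixed_edge","side_stop","clip_knob"]:
    for m in masks_of(s,t)[:1]: print(t,m["conf"],m["extent"],np.median(C[m["region"]],0).round(4))
th=.205;c=np.array([438.1,-313.8])
H=lambda x,y,z:np.array([*(c+[x*np.cos(th)-y*np.sin(th),x*np.sin(th)+y*np.cos(th)]),z])/1000
for q in [(58,20,24.5),(62.5+13,-5,24.5),(49.5,45,19.5),(95,85,12),(95,-85,12)]: print(q,w2px(s,H(*q)).round(1))
s=shot("top");crop(s,370,150,490,260,6,"t9.png")
E
```

```text
time: 15.1
eef_pos: [0.4447, -0.2958, 0.1014]
ee_rot: [-3.14, 0.003, 0.211]
force: [-0.3, 0.5, 0.0]
width: 0.0501
tx -2.0 ty 1.4 tz 61.4 yaw 0.3 from [ 444.7 -295.8  101.4] [-1.7994e+02  1.5000e-01  1.2080e+01] F [-0.28  0.5   0.03] t 15.1 w 50.1
0.97 plane z=ax+by+c [-1.4700e-02  1.6000e-03 -3.8882e+00]
fixed_edge 0.9 [315.2, 122.0, 95.5, 36.6] [ 0.5017 -0.2828  0.0249]
side_stop 0.86 [270.2, 140.6, 15.3, 14.7] [ 0.4821 -0.2521  0.0201]
clip_knob 0.55 [394.4, 280.2, 106.8, 121.4] [ 0.4348 -0.3826  0.0305]
(58, 20, 24.5) [310.3 137.5]
(75.5, -5, 24.5) [347.2 111.5]
(49.5, 45, 19.5) [275.3 148.7]
(95, 85, 12) [217.4  81.6]
(95, -85, 12) [461.3  82.8]
```

View pics/w9.png

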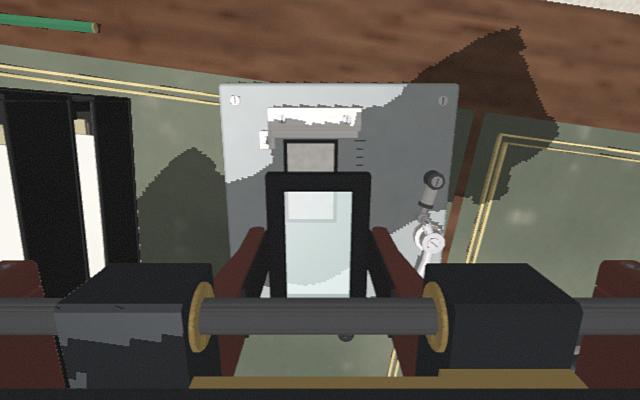

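View pics/t9.png

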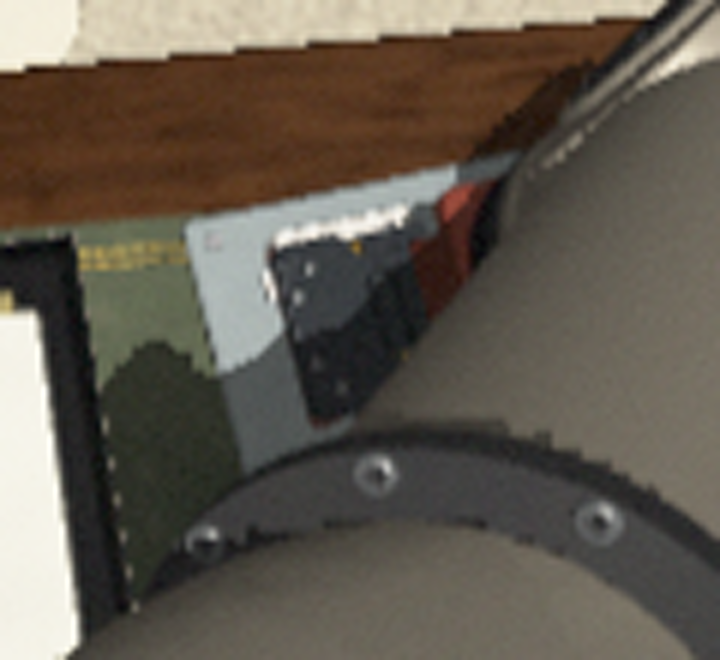

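```bash
python3 -m pendant '[{"tx":-2,"ty":1.4,"tz":30,"yaw":0},{"tx":-2,"ty":1.4,"tz":60,"yaw":0},{"tx":-2,"ty":1.4,"tz":78,"yaw":0},{"tx":-2,"ty":1.4,"tz":82,"yaw":0},{"tx":-2,"ty":1.4,"tz":82,"yaw":0},{"tx":-2,"ty":1.4,"tz":82,"yaw":0}]'; python3 -c "
from h import *
rows(442.9,-297.5,13.3,11.75)"
```

```text
time: 16.0
eef_pos: [0.4447, -0.2984, 0.0213]
ee_rot: [3.141, -0.001, 0.211]
force: [-0.0, 0.4, -0.1]
width: 0.05
tx -1.6 ty -1.3 tz 8.0 yaw 0.3 from [ 444.7 -298.4   21.3] [ 1.7994e+02 -7.0000e-02  1.2060e+01] F [-0.03  0.4  -0.05] t 16.0 w 50.0
```

```bash
python3 -m pendant '[{"tx":0,"ty":0,"tz":3,"yaw":0},{"tx":0,"ty":0,"tz":5,"yaw":0},{"tx":0,"ty":0,"tz":5.5,"yaw":0},{"tx":0,"ty":0,"tz":5.5,"yaw":0}]'; for i in 1 2 3; do python3 -c "
from h import *
rows(442.9,-297.5,13.3,11.75)"; python3 -m pendant '[{"tx":0,"ty":0,"tz":0.5,"yaw":0},{"tx":0,"ty":0,"tz":0.5,"yaw":0}]' | grep -E "eef|force"; done
```

```text
time: 16.4
eef_pos: [0.4441, -0.2978, 0.0148]
ee_rot: [-3.142, -0.0, 0.211]
force: [0.5, 0.0, -0.4]
width: 0.0498
tx -1.1 ty -0.6 tz 1.5 yaw 0.3 from [ 444.1 -297.8   14.8] [-1.800e+02 -1.000e-02  1.208e+01] F [ 0.46  0.02 -0.41] t 16.4 w 49.8
eef_pos: [0.444, -0.2979, 0.0143]
force: [-0.5, 0.1, -0.3]
tx -1.0 ty -0.6 tz 1.0 yaw 0.3 from [ 444.  -297.9   14.3] [-180.     -0.     12.07] F [-0.53  0.15 -0.3 ] t 16.6 w 50.0
eef_pos: [0.444, -0.2979, 0.0137]
force: [-0.3, 0.5, 0.3]
tx -1.0 ty -0.6 tz 0.4 yaw 0.3 from [ 444.  -297.9   13.7] [-1.7999e+02  1.0000e-02  1.2060e+01] F [-0.26  0.51  0.35] t 16.8 w 50.0
eef_pos: [0.4441, -0.2979, 0.0135]
force: [-0.3, 0.7, 4.2]
```

```bash
python3 -m pendant '[{"tx":0,"ty":0,"tz":-0.2,"yaw":0.2},{"tx":3,"ty":0,"tz":-0.2,"yaw":0.2},{"tx":6,"ty":0,"tz":-0.2,"yaw":0.2},{"tx":8,"ty":0,"tz":-0.2,"yaw":0.2},{"tx":8,"ty":0,"tz":-0.2,"yaw":0.2}]'|grep -E "eef|force"; python3 -m pendant '[{"tx":1,"ty":0,"tz":0,"yaw":0},{"tx":2,"ty":0,"tz":0,"yaw":0},{"tx":3,"ty":0,"tz":0,"yaw":0},{"tx":3,"ty":0,"tz":0,"yaw":0}]'|grep -E "eef|force"
python3 - <<'E'
from h import *
rows(442.9,-297.5,13.3,11.75)
s=shot("wrist");crop(s,200,60,460,260,3,"w10.png")
E
```

```text
eef_pos: [0.4523, -0.2962, 0.0135]
force: [-0.8, 0.0, 2.3]
eef_pos: [0.4549, -0.2956, 0.0135]
force: [-2.8, -1.0, 2.5]
tx -12.2 ty -0.6 tz 0.2 yaw 0.1 from [ 454.9 -295.6   13.5] [ 1.800e+02 -1.000e-02  1.187e+01] F [-2.83 -1.    2.54] t 17.9 w 49.9
```

View pics/w10.png

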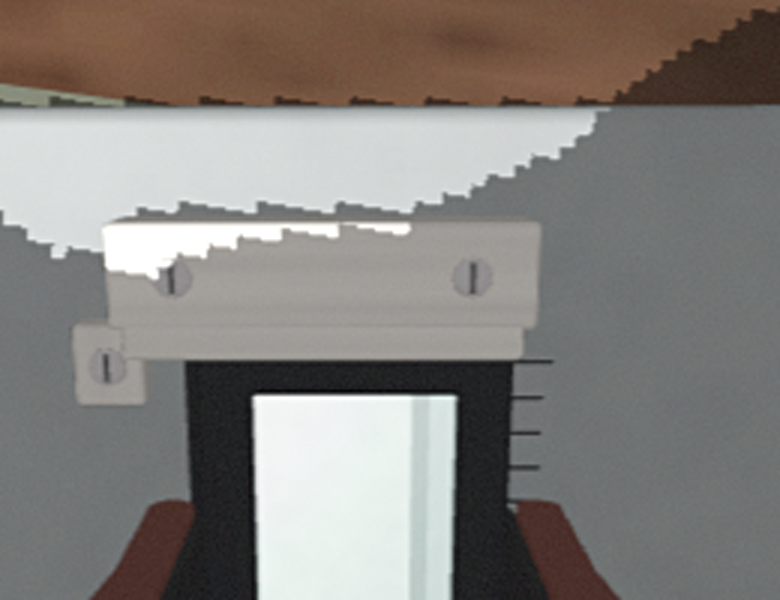

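```bash
for i in 1 2 3; do python3 -m pendant '[{"tx":0.5,"ty":0,"tz":0,"yaw":0},{"tx":0.5,"ty":0,"tz":0,"yaw":0}]'|grep -E "eef|force|width"|tr '\n' ' ';echo; done
python3 - <<'E'
from h import *
print(np.mean([state()["force"] for _ in range(5)],0))
s=shot("wrist");crop(s,200,60,460,260,3,"w11.png")
E
```

```text
eef_pos: [0.4552, -0.2956, 0.0135] force: [-1.6, -0.9, 2.5] width: 0.05 
eef_pos: [0.4558, -0.2954, 0.0135] force: [-2.3, 0.2, 3.4] width: 0.0502 
eef_pos: [0.4563, -0.2953, 0.0135] force: [-3.2, -1.5, 3.3] width: 0.0498 
[-3.16648013 -1.53481285  3.32986905]
```

View pics/w11.png

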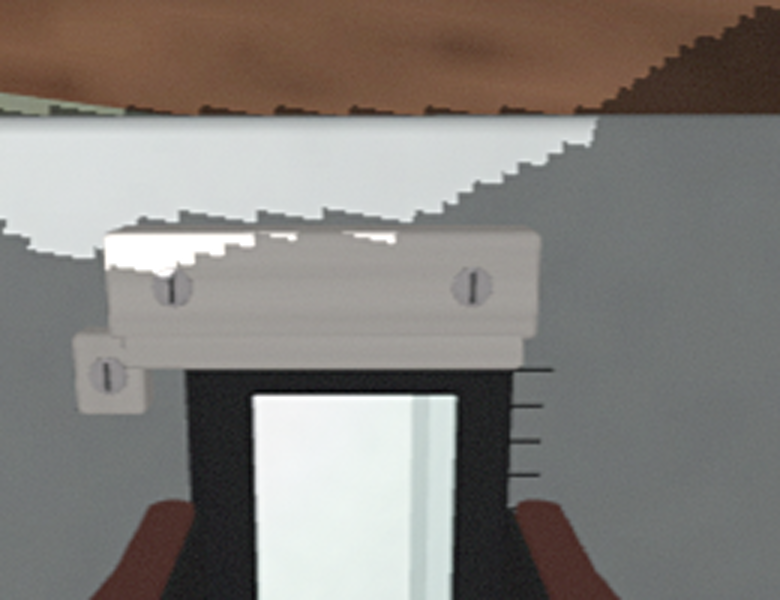

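```bash
python3 -m pendant '[{"tx":0,"ty":0,"tz":-0.15,"yaw":0},{"tx":0.5,"ty":0,"tz":-0.15,"yaw":0},{"tx":1,"ty":0,"tz":-0.15,"yaw":0},{"tx":1,"ty":0,"tz":-0.15,"yaw":0}]'|grep -E "eef|force|width"|tr '\n' ' ';echo; for i in 1 2 3; do python3 -m pendant '[{"tx":0.4,"ty":0,"tz":0,"yaw":0},{"tx":0.4,"ty":0,"tz":0,"yaw":0}]'|grep -E "eef|force|width"|tr '\n' ' ';echo; done
```

```text
eef_pos: [0.4575, -0.2948, 0.0135] force: [0.1, -0.4, -0.5] width: 0.0497 
eef_pos: [0.4575, -0.2948, 0.0135] force: [-0.6, 0.0, -0.1] width: 0.0499 
eef_pos: [0.4575, -0.2948, 0.0135] force: [-0.8, 1.0, -0.1] width: 0.05 
eef_pos: [0.4575, -0.2948, 0.0135] force: [-4.0, -0.2, 1.8] width: 0.0495
```

Run:
```python
from h import *
s=shot("wrist");crop(s,200,60,460,260,3,"w12.png")
st=state();print(st["eef_pos"],st["force"],st["time"]);s=shot("wrist");st=state();print(st["eef_pos"],st["force"],st["time"],st["ft_torque"])
```

```text
[ 0.45755286 -0.29481369  0.01346813] [-4.68220587  0.16623574  1.63623214] 19.65
[ 0.45754458 -0.29480684  0.01346141] [-5.31042701  0.89278429  2.63341742] 19.7 [-0.02033414  1.20977124  0.09625187]
```

View pics/w12.png

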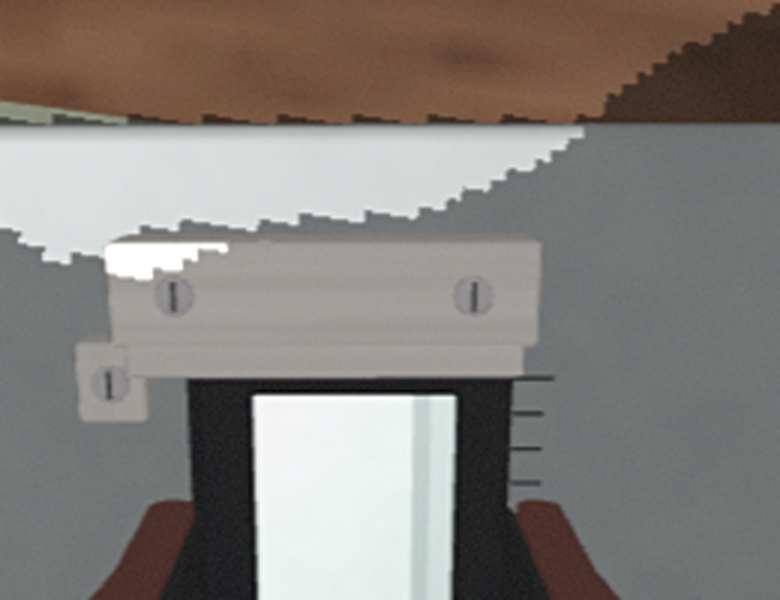

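```bash
python3 -m pendant '[{"tx":-0.6,"ty":0,"tz":0,"yaw":0},{"tx":-0.6,"ty":0,"tz":0,"yaw":0}]'|grep -E "eef|force|width"|tr '\n' ' ';python3 -c "
from h import *
rows(442.9,-297.5,13.3,11.75)"
```

```text
eef_pos: [0.4576, -0.2948, 0.0135] force: [-4.2, 0.5, 0.7] width: 0.0498 tx -14.9 ty -0.4 tz 0.2 yaw 0.1 from [ 457.6 -294.8   13.5] [-1.7998e+02  2.0000e-02  1.1870e+01] F [-4.16  0.46  0.74] t 19.9 w 49.8
```

```bash
python3 -m pendant '[{"tx":-0.5,"ty":0,"tz":0,"yaw":0},{"tx":-0.5,"ty":-1,"tz":0,"yaw":0},{"tx":-0.5,"ty":-2,"tz":0,"yaw":0},{"tx":-0.5,"ty":-3,"tz":0,"yaw":0},{"tx":-0.5,"ty":-3.5,"tz":0,"yaw":0},{"tx":-0.5,"ty":-3.5,"tz":0,"yaw":0}]'|grep -E "eef|force|width"|tr '\n' ' ';python3 - <<'E'
from h import *
rows(442.9,-297.5,13.3,11.75)
s=shot("wrist");crop(s,200,60,460,260,3,"w13.png")
E
```

```text
eef_pos: [0.4569, -0.2918, 0.0137] force: [-1.3, -2.1, -0.4] width: 0.0503 tx -14.9 ty 2.8 tz 0.4 yaw 0.1 from [ 456.9 -291.8   13.7] [ 1.7998e+02 -2.0000e-02  1.1870e+01] F [-1.29 -2.1  -0.38] t 20.5 w 50.3
```

View pics/w13.png

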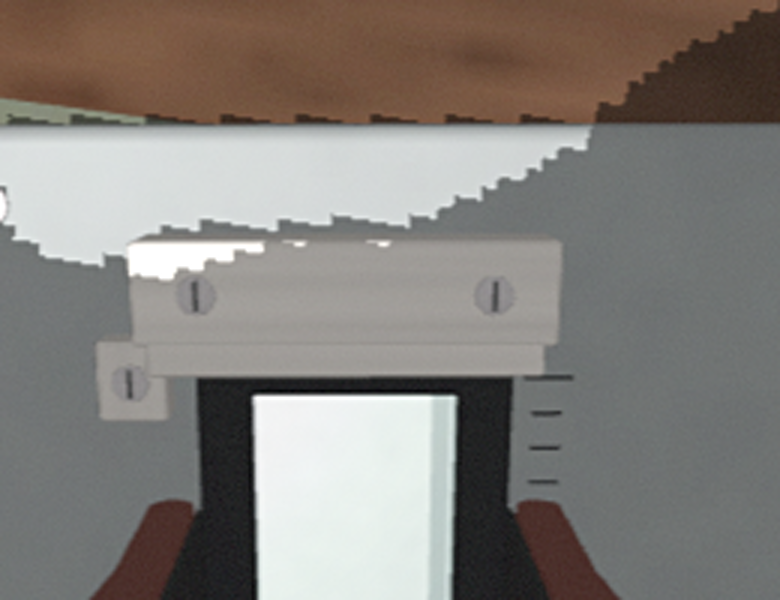

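```bash
for i in 1 2 3 4 ; do python3 -m pendant '[{"tx":0,"ty":-0.5,"tz":0,"yaw":0},{"tx":0,"ty":-0.5,"tz":0,"yaw":0}]'|grep -E "eef|force|width"|tr '\n' ' ';echo;done;python3 - <<'E'
from h import *
rows(442.9,-297.5,13.3,11.75)
s=shot("wrist");crop(s,200,60,460,260,3,"w14.png")
E
```

```text
eef_pos: [0.4567, -0.291, 0.0136] force: [-1.9, -0.9, -0.7] width: 0.0499 
eef_pos: [0.4565, -0.2904, 0.0136] force: [-2.6, -0.9, 0.4] width: 0.0502 
eef_pos: [0.4565, -0.2899, 0.0136] force: [-1.2, -1.7, 0.8] width: 0.0496 
eef_pos: [0.4564, -0.2894, 0.0136] force: [-0.4, -0.7, 0.3] width: 0.0498 
tx -14.8 ty 5.1 tz 0.3 yaw 0.1 from [ 456.4 -289.4   13.6] [-1.7998e+02 -1.0000e-02  1.1880e+01] F [-0.42 -0.66  0.32] t 21.35 w 49.8
```

View pics/w14.png

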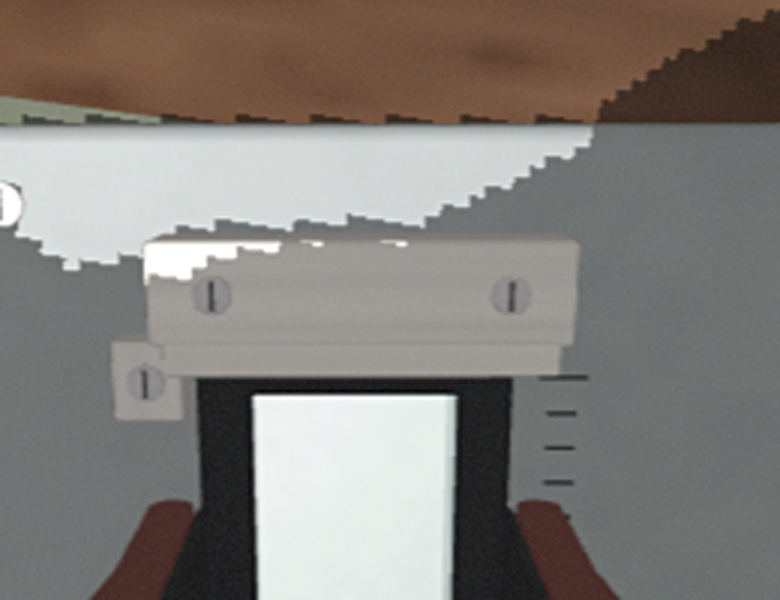

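```bash
for i in 1 2 3 ; do python3 -m pendant '[{"tx":0,"ty":-0.5,"tz":0,"yaw":0},{"tx":0,"ty":-0.5,"tz":0,"yaw":0}]'|grep -E "eef|force|width"|tr '\n' ' ';echo;done; for i in 1 2 ; do python3 -m pendant '[{"tx":0,"ty":-0.3,"tz":0,"yaw":0},{"tx":0,"ty":-0.3,"tz":0,"yaw":0}]'|grep -E "eef|force|width"|tr '\n' ' ';echo;done
```

```text
eef_pos: [0.4563, -0.2889, 0.0136] force: [0.3, 0.7, -0.4] width: 0.0499 
eef_pos: [0.4561, -0.2885, 0.0136] force: [0.4, 0.3, 0.1] width: 0.05 
eef_pos: [0.4559, -0.2881, 0.0136] force: [-0.5, -0.0, -0.5] width: 0.0498 
eef_pos: [0.4558, -0.2879, 0.0136] force: [0.6, 0.8, 0.5] width: 0.0499 
eef_pos: [0.4558, -0.2876, 0.0136] force: [-0.2, -0.3, -0.3] width: 0.0499
```

```bash
for i in 1 2 3 ; do python3 -m pendant '[{"tx":0,"ty":-0.3,"tz":0,"yaw":0},{"tx":0,"ty":-0.3,"tz":0,"yaw":0}]'|grep -E "eef|force|width"|tr '\n' ' ';echo;done
python3 - <<'E'
from h import *
s=shot("wrist");crop(s,200,60,460,260,3,"w15.png")
E
```

```text
eef_pos: [0.4557, -0.2876, 0.0137] force: [0.4, -0.6, -0.4] width: 0.0503 
eef_pos: [0.4557, -0.2875, 0.0137] force: [0.9, -1.7, -1.0] width: 0.0496 
eef_pos: [0.4557, -0.2875, 0.0137] force: [1.3, -3.0, -1.1] width: 0.0501
```

View pics/w15.png

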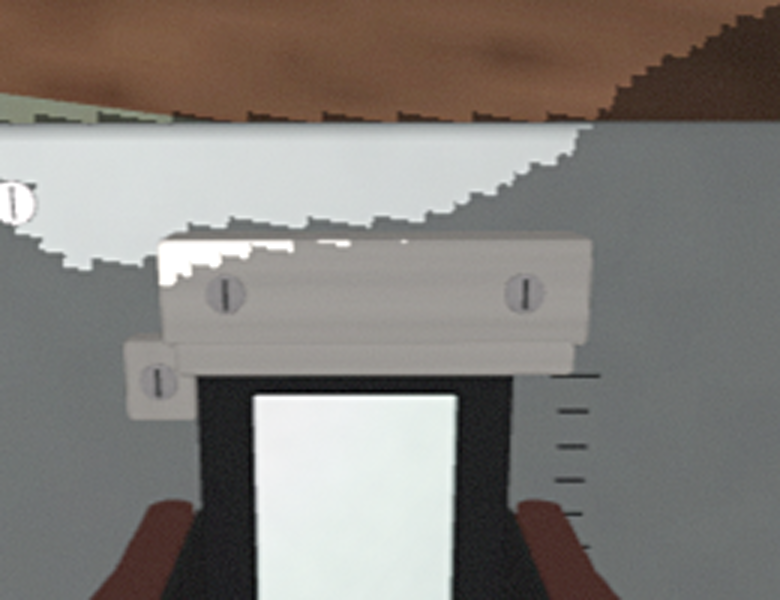

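```bash
for i in 1 2 3 ; do python3 -m pendant '[{"tx":0.3,"ty":0,"tz":0,"yaw":0},{"tx":0.3,"ty":0,"tz":0,"yaw":0}]'|grep -E "eef|force|width"|tr '\n' ' ';echo;done
```

```text
eef_pos: [0.4557, -0.2875, 0.0137] force: [-0.2, -4.0, -1.4] width: 0.0499 
eef_pos: [0.4558, -0.2875, 0.0137] force: [-1.4, -4.8, -0.3] width: 0.0496 
eef_pos: [0.4558, -0.2875, 0.0137] force: [-1.0, -5.6, -0.4] width: 0.05
```

```bash
python3 -m pendant '[{"tx":0.3,"ty":0.5,"tz":0,"yaw":0},{"tx":0.3,"ty":0.5,"tz":0,"yaw":0}]'|grep -E "eef|force|width"|tr '\n' ' ';echo; for i in 1 2 ; do python3 -m pendant '[{"tx":0.3,"ty":0.1,"tz":0,"yaw":0},{"tx":0.3,"ty":0.1,"tz":0,"yaw":0}]'|grep -E "eef|force|width"|tr '\n' ' ';echo;done
```

```text
eef_pos: [0.4559, -0.2874, 0.0135] force: [-2.5, -4.8, -0.3] width: 0.0496 
eef_pos: [0.456, -0.2874, 0.0135] force: [-2.5, -5.1, 1.1] width: 0.0497 
eef_pos: [0.456, -0.2874, 0.0135] force: [-3.9, -5.2, 1.1] width: 0.0497
```

```bash
python3 -m pendant '[{"tx":0,"ty":0.3,"tz":0,"yaw":0},{"tx":0,"ty":0.6,"tz":0,"yaw":0},{"tx":0,"ty":0.6,"tz":0,"yaw":0},{"tx":0,"ty":0.6,"tz":0,"yaw":0}]' 0.5|grep -E "eef|force|width"|tr '\n' ' ';python3 - <<'E'
from h import *
s=shot("wrist");crop(s,200,60,460,260,3,"w16.png");rows(455,-287,100,11.75)
E
```

```text
eef_pos: [0.4579, -0.287, 0.0135] force: [-0.5, 0.3, 0.5] width: 0.0661 tx -2.7 ty -0.8 tz -86.4 yaw 0.2 from [ 457.8 -287.2   13.6] [-1.7997e+02 -1.0000e-02  1.1910e+01] F [-0.37  0.21  0.05] t 24.7 w 65.5
```

View pics/w16.png

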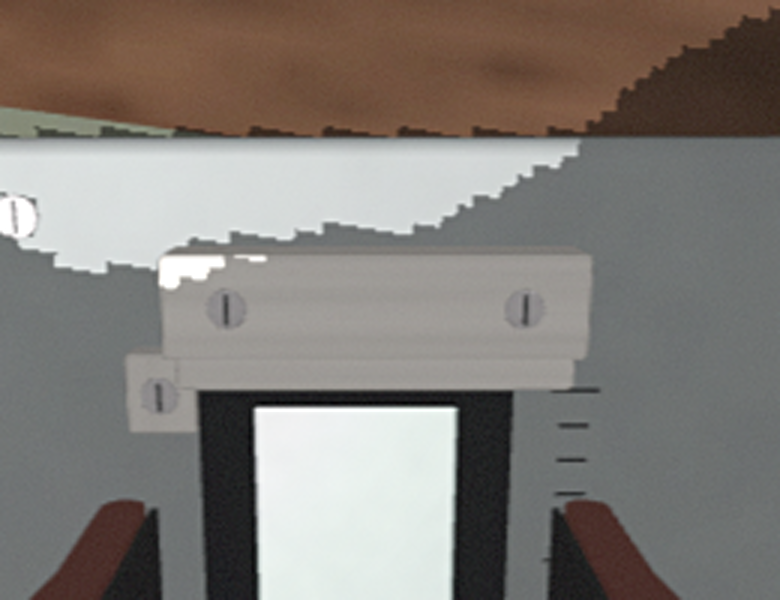

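```bash
python3 -m pendant '[{"tx":0,"ty":0,"tz":-4,"yaw":0},{"tx":0,"ty":0,"tz":-15,"yaw":0},{"tx":0,"ty":0,"tz":-50,"yaw":0},{"tx":0,"ty":0,"tz":-90,"yaw":0},{"tx":0,"ty":0,"tz":-120,"yaw":0},{"tx":0,"ty":0,"tz":-120,"yaw":0},{"tx":0,"ty":0,"tz":-120,"yaw":0}]' |grep -E "eef|force|width"|tr '\n' ' ';python3 - <<'E'
from h import *
rows(360.2,-336.2,75,-33.6);rows(360.2,-336.2,75,146.4);print(state()["joint_pos"])
s=shot("wrist");cv2.imwrite("pics/w17.png",s["image"][:,:,::-1]);C=cloud(s)
for m in masks_of(s,"glass_slide")[:1]:
    R=m["region"]; c,_=cv2.findContours(R.astype(np.uint8),0,1);c=max(c,key=cv2.contourArea);b=cv2.boxPoints(cv2.minAreaRect(c));print(m["conf"],b)
    w=np.array([px2w(s,u,v,.019)[:2]*1000 for u,v in b]);print(w.round(1),w.mean(0))
for m in masks_of(s,"clip_knob")[:1]: print(m["extent"])
E
```

```text
eef_pos: [0.4581, -0.2876, 0.1345] force: [-0.1, -0.3, 0.1] width: 0.0659 tx -105.9 ty 27.4 tz 59.3 yaw 45.5 from [ 458.1 -287.6  134.5] [ 1.7997e+02 -1.1000e-01  1.1890e+01] F [-0.1  -0.28  0.11] t 25.4 w 65.9
tx -105.9 ty 27.4 tz 59.3 yaw -134.5 from [ 458.1 -287.6  134.5] [ 1.7997e+02 -1.1000e-01  1.1890e+01] F [-0.1  -0.28  0.11] t 25.4 w 65.9
[-0.06779624  0.42581018  0.65466027  1.99503113 -0.34896482  0.83044814
 -0.58081265]
0.61 [[286.99997 232.99997]
 [286.99997 151.99997]
 [346.99997 151.99997]
 [346.99997 232.99997]]
[[ 416.7 -270.9]
 [ 485.5 -258.2]
 [ 495.5 -305.8]
 [ 427.3 -321.6]] [ 456.25595999 -289.10547434]
[411.3, 261.8, 57.0, 76.1]
```

View pics/w17.png

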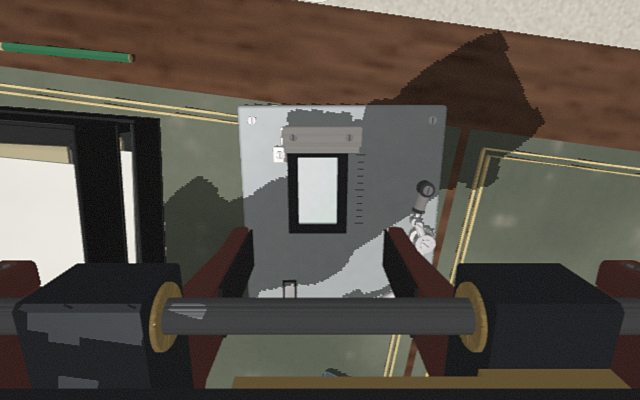

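```bash
python3 -m pendant '[{"tx":-20,"ty":5,"tz":0,"yaw":8},{"tx":-45,"ty":11,"tz":0,"yaw":16},{"tx":-70,"ty":18,"tz":0,"yaw":24},{"tx":-95,"ty":24,"tz":0,"yaw":32},{"tx":-106,"ty":27.4,"tz":10,"yaw":40},{"tx":-106,"ty":27.4,"tz":35,"yaw":45.5},{"tx":-106,"ty":27.4,"tz":55,"yaw":45.5},{"tx":-106,"ty":27.4,"tz":55,"yaw":45.5},{"tx":-106,"ty":27.4,"tz":55,"yaw":45.5}]' -0.2 |grep -E "eef|force|width"|tr '\n' ' ';python3 - <<'E'
from h import *
rows(360.2,-336.2,33,-33.6);print(state()["joint_pos"])
s=shot("wrist");cv2.imwrite("pics/w18.png",s["image"][:,:,::-1]);C=cloud(s)
k=(C[...,2]>.044)&(C[...,2]<.056)&(np.hypot(C[...,0]-.3602,C[...,1]+.3362)<.03);print(k.sum(),C[k].mean(0),C[k].min(0),C[k].max(0));v,u=np.where(k);print(u.mean(),v.mean())
print(w2px(s,np.array([.3602,-.3362,.05])))
E
```

```text
eef_pos: [0.3588, -0.3362, 0.0782] force: [0.1, -1.5, 0.5] width: 0.0354 tx 1.2 ty -0.8 tz 45.2 yaw -0.0 from [ 358.8 -336.2   78.2] [ 1.7996e+02  1.1000e-01 -3.3640e+01] F [ 0.1  -1.5   0.49] t 26.45 w 35.4
[-3.90486459e-04  5.03192602e-01  7.98822458e-01  2.14654326e+00
 -5.57014092e-01  7.10133464e-01 -9.83735152e-01]
328 [ 0.36095107 -0.33664943  0.04999465] [ 0.35475175 -0.3421113   0.04409697] [ 0.36654196 -0.33002789  0.05191039]
314.3292682926829 226.51829268292684
[314.40568228 227.92189951]
```

View pics/w18.png

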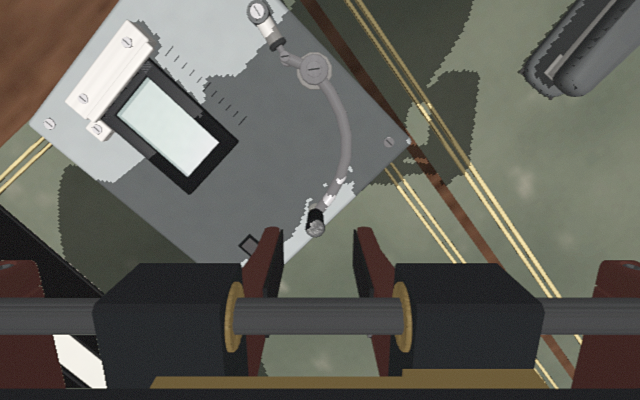

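```bash
python3 -m pendant '[{"tx":1.8,"ty":-0.8,"tz":20,"yaw":0},{"tx":1.8,"ty":-0.8,"tz":38,"yaw":0},{"tx":1.8,"ty":-0.8,"tz":45,"yaw":0},{"tx":1.8,"ty":-0.8,"tz":45,"yaw":0},{"tx":1.8,"ty":-0.8,"tz":45,"yaw":0}]' |grep -E "eef|force|width"|tr '\n' ' '
python3 -m pendant '[{"tx":0,"ty":0,"tz":0,"yaw":0},{"tx":0,"ty":0,"tz":0,"yaw":0},{"tx":0,"ty":0,"tz":0,"yaw":0},{"tx":0,"ty":0,"tz":0,"yaw":0}]' -0.64 5 |grep -E "eef|force|width"|tr '\n' ' '; python3 -c "
from h import *
import math
rows(360.8,-336.5,33,-33.6)
for i in range(1,13):
  d=i*.73/12; print('%.2f tx %.1f ty %.1f yaw %.1f'%(d,90*(1-math.cos(d)),-90*math.sin(d),math.degrees(d)))
"
```

```text
eef_pos: [0.3617, -0.3371, 0.0344] force: [0.2, -0.3, 0.6] width: 0.0351 eef_pos: [0.3616, -0.3366, 0.0338] force: [-0.2, 0.4, -0.3] width: 0.0159 tx -0.7 ty 0.3 tz 0.8 yaw -0.0 from [ 361.6 -336.6   33.8] [-1.800e+02 -2.000e-02 -3.363e+01] F [-0.19  0.43 -0.28] t 27.4 w 15.9
0.06 tx 0.2 ty -5.5 yaw 3.5
0.12 tx 0.7 ty -10.9 yaw 7.0
0.18 tx 1.5 ty -16.3 yaw 10.5
0.24 tx 2.7 ty -21.7 yaw 13.9
0.30 tx 4.1 ty -27.0 yaw 17.4
0.36 tx 5.9 ty -32.1 yaw 20.9
0.43 tx 8.0 ty -37.2 yaw 24.4
0.49 tx 10.4 ty -42.1 yaw 27.9
0.55 tx 13.2 ty -46.8 yaw 31.4
0.61 tx 16.1 ty -51.4 yaw 34.9
0.67 tx 19.4 ty -55.8 yaw 38.3
0.73 tx 22.9 ty -60.0 yaw 41.8
```

```bash
python3 -m pendant '[{"tx":0.2,"ty":-5.5,"tz":0,"yaw":3.5},{"tx":0.7,"ty":-10.9,"tz":0,"yaw":7},{"tx":1.5,"ty":-16.3,"tz":0,"yaw":10.5},{"tx":2.7,"ty":-21.7,"tz":0,"yaw":14},{"tx":4.1,"ty":-27,"tz":0,"yaw":17.5},{"tx":5.9,"ty":-32.1,"tz":0,"yaw":21},{"tx":8,"ty":-37.2,"tz":0,"yaw":24.5},{"tx":10.4,"ty":-42.1,"tz":0,"yaw":28},{"tx":13.2,"ty":-46.8,"tz":0,"yaw":31.5},{"tx":16.1,"ty":-51.4,"tz":0,"yaw":35},{"tx":19.4,"ty":-55.8,"tz":0,"yaw":38.5},{"tx":22.9,"ty":-60,"tz":0,"yaw":42}]' |grep -E "eef|force|width"|tr '\n' ' '
python3 -m pendant '[{"tx":0,"ty":0,"tz":0,"yaw":0},{"tx":0,"ty":0,"tz":0,"yaw":0}]'|grep -E "eef|force|width"|tr '\n' ' '
python3 - <<'E'
from h import *
print(state()["joint_pos"])
s=shot("wrist");cv2.imwrite("pics/w19.png",s["image"][:,:,::-1])
E
```

```text
eef_pos: [0.4149, -0.2991, 0.0337] force: [2.6, 0.1, -2.2] width: 0.0155 eef_pos: [0.4148, -0.299, 0.0336] force: [4.9, 1.0, -1.8] width: 0.0158 [-0.16560903  0.68719422  0.89601199  2.12832097 -0.83918411  0.72971358
 -1.59326106]
```

View pics/w19.png

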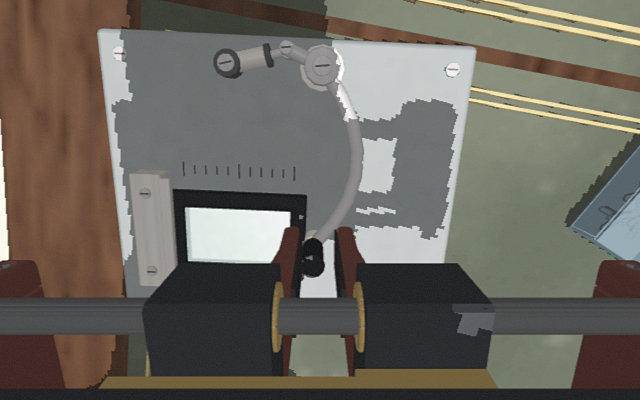

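```bash
for i in 1 2 3; do python3 -m pendant '[{"tx":0,"ty":-0.4,"tz":0,"yaw":0},{"tx":0,"ty":-0.8,"tz":0,"yaw":0},{"tx":0,"ty":-0.8,"tz":0,"yaw":0}]'|grep -E "eef|force|width"|tr '\n' ' ';echo; done
```

```text
eef_pos: [0.4147, -0.299, 0.0336] force: [5.1, 0.6, -2.5] width: 0.0158 
eef_pos: [0.4151, -0.2989, 0.0336] force: [3.0, 1.6, -1.9] width: 0.0158 
eef_pos: [0.4153, -0.299, 0.0336] force: [1.5, 0.5, -0.0] width: 0.0159
```

```bash
python3 -m pendant '[{"tx":0,"ty":-0.4,"tz":0,"yaw":0},{"tx":0,"ty":-0.8,"tz":0,"yaw":0},{"tx":0,"ty":-0.8,"tz":0,"yaw":0}]'|grep -E "eef|force|width"|tr '\n' ' ';echo; python3 -m pendant '[{"tx":0,"ty":0,"tz":0,"yaw":0},{"tx":0,"ty":0,"tz":0,"yaw":0},{"tx":0,"ty":0,"tz":0,"yaw":0},{"tx":0,"ty":0,"tz":0,"yaw":0},{"tx":0,"ty":0,"tz":0,"yaw":0}]' -0.2|grep -E "eef|force|width"|tr '\n' ' '
python3 - <<'E'
from h import *
s=shot("wrist");cv2.imwrite("pics/w20.png",s["image"][:,:,::-1])
E
```

```text
eef_pos: [0.4166, -0.2988, 0.0336] force: [-0.0, -0.3, 0.4] width: 0.0157 
eef_pos: [0.4168, -0.2985, 0.0336] force: [-0.1, 0.7, 0.8] width: 0.0355
```

View pics/w20.png

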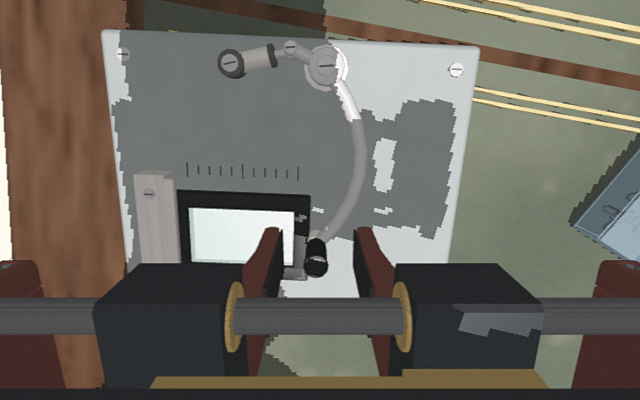

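Clear on both sides of the knob (316,255); lift straight up, back off a little and inspect.

```bash
python3 -m pendant '[{"tx":0,"ty":0,"tz":-10,"yaw":0},{"tx":0,"ty":0,"tz":-30,"yaw":0},{"tx":0,"ty":0,"tz":-70,"yaw":0},{"tx":0,"ty":0,"tz":-110,"yaw":0},{"tx":0,"ty":0,"tz":-150,"yaw":0},{"tx":-40,"ty":0,"tz":-160,"yaw":0},{"tx":-70,"ty":0,"tz":-160,"yaw":0},{"tx":-70,"ty":0,"tz":-160,"yaw":0},{"tx":-70,"ty":0,"tz":-160,"yaw":0}]'|grep -E "eef|force|width"|tr '\n' ' '
python3 - <<'E'
from h import *
s=shot("wrist");crop(s,140,0,480,240,2,"w21.png");cv2.imwrite("pics/w21f.png",s["image"][:,:,::-1]);C=cloud(s)
th=.205;c=np.array([438.1,-313.8]);R=np.array([[np.cos(th),-np.sin(th)],[np.sin(th),np.cos(th)]])
k=(C[...,2]>.046)&(C[...,2]<.056)&(np.hypot(C[...,0]-.417,C[...,1]+.297)<.03);p=C[k].mean(0)*1000;h=(p[:2]-c)@R;d=h-[-17.5,-70]
print("knob",p,h,"q",np.arctan2(d[1],d[0])-1.451,np.hypot(*d))
for m in masks_of(s,"glass_slide")[:1]:
    Rg=m["region"]; cc,_=cv2.findContours(Rg.astype(np.uint8),0,1);cc=max(cc,key=cv2.contourArea);b=cv2.boxPoints(cv2.minAreaRect(cc))
    w=np.array([(px2w(s,u,v,.019)[:2]*1000-c)@R for u,v in b]);print(m["conf"],b.round(),"holder",w.round(1))
st=state();print(st["time"],st["force"])
s=shot("top");crop(s,170,140,490,260,2.4,"t21.png")
E
```

```text
eef_pos: [0.3998, -0.2301, 0.194] force: [0.8, -0.0, -0.4] width: 0.0353 knob [ 418.09393702 -297.5035016    50.33728435] [-16.26972383  20.02784319] q 0.10613166977779698 90.0362489684687
0.95 [[236. 129.]
 [238.  75.]
 [314.  78.]
 [312. 132.]] holder [[ 61.3  45. ]
 [ 58.2  -4.6]
 [-12.7  -4.9]
 [-12.5  44.9]]
31.6 [ 0.60537407  0.2057604  -0.91846568]
```

View pics/w21.png

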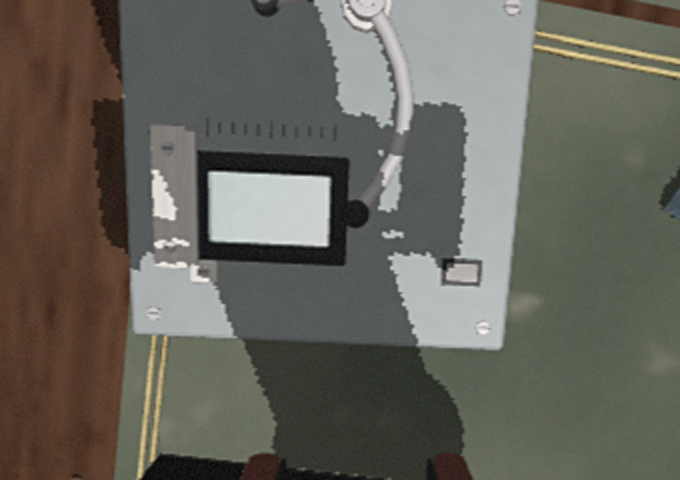

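View pics/t21.png

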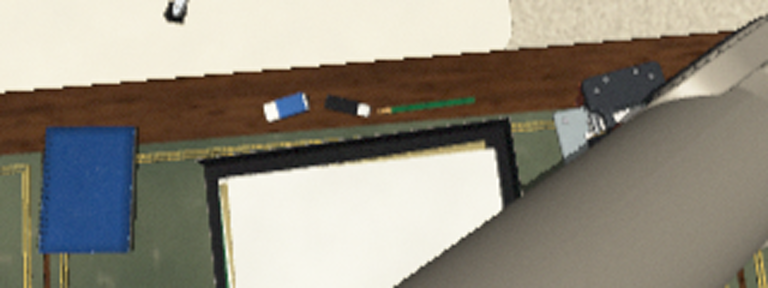

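```bash
python3 -c "
from rig import *
print(close_job())"
```

```text
the job is handed in; nothing more can be done
None
```

The slide is loaded, and I handed the job in at about 31.7 s.

**What I did, in order:**
- I drew the sprung arm back by its knob with the fingers loosely round it. The next picture showed it staying back.
- I lifted the slide off the notebook with an 8 N grip and laid it flat on the stage, where I felt about 4 N of contact.
- I slid it under the lip until it met the fixed edge, then along to the side stop. I let go while it was pressing on both at about 4–5 N. The highest reading there was about 6 N, against the 15 N limit.
- I brought the arm back in. Its spring took over, pulling about 5 N on the leading finger, and the pad settled on the slide. I then opened the fingers and lifted clear.

**Last checks:**
- **Arm:** its angle measured 0.106 rad, within the expected 0.10–0.12.
- **Slide:** its rear end is at x ≈ -12.6 mm and its long sides at y ≈ -4.8 and 45 mm in the holder's frame. That agrees with the seat to within a millimetre.
- **Other items:** the eraser, memory stick and pencil look to be where they started.
- **Robot:** it touches nothing, and the force reading is at noise level.

**What disagreed:**
- The gripper read about 2 mm short of the expected position in x when the slide met the edge. I put this down to camera calibration and where I gripped the slide, because the contact force and the final picture both show it home.
- One early move went the wrong way because I assumed the wrong tool axes, and one command was refused for incomplete rows. Neither touched anything.

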